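# Clamp up a batch of plywood blanks in the ratchet clamp

## Robot

A 6-joint arm with a two-finger parallel gripper is mounted at the origin on a cart in front of the work surface, level with it; the furniture and walls round the work are solid. World frame = base frame: x ahead of the robot, y to its left, z up, the work surface at z = 0. Lengths are in mm, angles in rad, forces in N, time in s.
With the tool pointing down it reaches from about 275 to 1000 mm from the base axis. Payload 8.4 kg.
Tool frame: the origin (TCP) lies on the centre line of the jaws, within the pads' length; the fingertips stand 25 mm ahead of it and the grasp point (between the pads) lies 6 mm ahead of it; z points along the fingers, x is the direction in which the jaws open and shut, and the axes are right-handed (so a half turn about z gives the same grasp; the last joint's range is limited). The gripper opens to 85 mm and grips with 20 to 120 N. Pads are 22 mm wide; open, the fingers measure 114 mm over their backs; the gripper's body (76 mm by 85 mm) begins 54 mm behind the grasp point. The pads swing forward as they close: fully open they stand 13 mm farther back than shut.
Start: joints at [1.21, 0.353, 1.633, -0, 1.155, -0.002], TCP at [219.468, 585.202, 256.281] pointing down, gripper open.
Joint ranges: [-2.63, 2.63], [-0.92, 2.1], [0.06, 2.66], [-1.3, 4.44], [0, 2.69], [-3.02, 3.02]. Speed limits (rad/s): [2.22, 2.22, 2.79, 3.14, 3.14, 3.14].

## Interface

Orientations are given as [roll, pitch, yaw] about the fixed x, y, z axes, in that order (R = Rz(yaw) Ry(pitch) Rx(roll)).
In Python, from rig import r gives the robot as it stands. The module is installed in compiled form; this text tells all that it offers.
- The arm moves only by the tool jog_arm, never from a script. Its argument "deltas" is a list of rows, each an object with "gripper": the gripper command: -1 is fully open, 1 is shut, values between are in proportion; "translation": the shift along the world's x, y, z in units of 10 cm (1.0 is 10 cm), a list of three; "dr": the turn, a rotation vector about the world's x, y, z in units of pi/2 rad (1.0 is pi/2 rad), a list of three. In form: [{"gripper": gripper, "translation": [x, y, z], "dr": [wx, wy, wz]}, ...]. A call has 1 to 12 rows; each row shifts and turns the commanded pose from where the row before left it; what a row does not reach is not made up. A row lasts 1/12 s, in which the tool goes at most 41.7 mm and 7.16 degrees, less where a joint would pass 70% of its speed; a pose out of reach is approached as far as the arm can. A call with a number of a shift or a turn outside -1 to 1 is refused whole. A call with a gripper value outside its range is refused whole. The fingers move at their own pace and stop on an object; "squeeze" is the grip in N (left out, the last holds). Time passes only in rows, so rows that do not move let the fingers close. It gives the time, the measured TCP pose, the force and the opening at its end, in the units of the state.
- r.sense(): the state, without advancing time (a new reading comes with each control period).
- r.grab_frame(name): name is "scene" or "top"; returns the picture (420x560x3 uint8, blue, green, red); there is no depth.
- r.calibration(name): a dict with "mtx" (3x3 intrinsics, pixels), "world_from_camera" (4x4, takes a point from camera to world coordinates). Camera axes: x right, y down, z forward; pixel columns grow to the right and rows downward; lengths in mm; the calibration is good to about 2 mm. A picture is of the moment at which its call begins. calibration takes no time and is no camera call.
- r.sign_off(): hands the job in, once; it reports no verdict.
The state is a dict: "clock": time; "qpos": joint angles; "qvel": joint speeds; "joint_efforts": joint torques, N m; "eef_pos": TCP position; "tcp_rot": TCP orientation; "contact_force": force on the tool from outside, world axes, zero at the start; "wrist_torque": the same for the moment, N m; "opening": opening from 0.0 (shut) to 1.0 (fully open).
Only numpy, scipy, OpenCV 4.12 (cv2) and the standard library are available. Lean on these libraries where they do the work, as an engineer would, in place of code of your own. Each camera call takes 0.05 s, during which the arm holds its last target. There are 200 camera calls.

## Task

Lift the pawl of the bench clamp off its ratchet wheel and lay it right back, then turn the wheel backward (anticlockwise seen from above) until the jaw has drawn back far enough for the blanks to lie between jaw and stop. Stack all the thin plywood blanks (not the thick wooden block) flat in one square pile on the clamp's base board, lengthwise between stop and jaw and flush with the sides of the stop. Then lay the pawl back down on the teeth and wind the wheel clockwise until the jaw presses the pile against the stop, leaving it clamped and the jars standing.

Things in the scene. Friction and masses are not known exactly. Their poses are not given: they have to be found in the camera images.
- clamp: bench clamp on a wooden base board (324 x 210 mm, top 10 mm above the counter), fixed; place and heading vary. Origin on the counter under the inner face of the fixed stop, on the centre line; x runs from the stop to jaw and wheel, y left of that, z up. Stop: steel block x = -20 to 0, 60 mm wide, top at 71 mm. Ratchet wheel: upright axis at x = 215, y = 0, radius 58, teeth 36 mm above the counter
- bay (a point): point on top of the base board in the bay between stop and jaw, 10 mm above the counter, over which the centre of a pile pushed against the stop lies (55 mm from the stop, on the centre line); axes as clamp. The board is flat here and nothing stands beside the pile's long sides; stop and jaw are 60 mm wide like the blanks
- jaw: the moving jaw, an upright steel plate, 60 mm wide, 14 mm thick, top 71 mm above the counter; origin at counter height, on the centre line, in the face that looks to the stop. Axes as clamp
- jaw_travel (a joint): jaw travel in m: the clear length between stop and jaw is 80 mm + this value; 0 to 0.050. Geared to the wheel: 15 mm of travel per rad
- wheel (a joint): turn of the ratchet wheel in rad, growing anticlockwise seen from above (opens the jaw), 0 to 3.33; stays where it is left. 24 teeth: one tooth is 0.262 rad or 3.9 mm of jaw. With the pawl down it turns clockwise (closing) only, clicking, and may fall back up to one tooth when let go; with the pawl laid back it turns both ways
- knob_grip (a point): centre of the black bar grip on top of the wheel, on the wheel's axis, 66 mm above the counter; the bar is 56 mm long (this point's x), 14 mm thick (its y) and 24 mm high; it turns with the wheel
- pawl (a joint): swing of the pawl in rad about its level pivot: -0.02 to 0.13 while its tip lies on the teeth, growing as it is lifted, 2.3 laid back against its rest. It is loose and moves by its own weight (75 g): let go below about 1.4 it falls onto the teeth, let go above about 1.8 it falls back to the rest and stays
- pawl_grip (a point): middle of the pawl's round handle pin: 10 mm thick, along the clamp's y, free 17 mm either side. Pawl down: at x = 228, y = -85, z = 42 mm in the clamp's frame. It swings at 42 mm radius about the pivot, which is a line along y at x = 270, z = 38 mm; lifting, it goes up and over the pivot toward the clamp's +x
- blank1: flat plywood blank, a slab 110 x 60 x 12 mm with slightly rounded edges and two dark dowel dots on each face, about 60 g; origin at its very centre (6 mm above what it lies on), x along its 110 mm length, y across its 60 mm width, z through its thickness. All blanks are alike; three to five are there
- blank2: flat plywood blank, a slab 110 x 60 x 12 mm with slightly rounded edges and two dark dowel dots on each face, about 60 g; origin at its very centre (6 mm above what it lies on), x along its 110 mm length, y across its 60 mm width, z through its thickness. All blanks are alike; three to five are there
- blank3: flat plywood blank, a slab 110 x 60 x 12 mm with slightly rounded edges and two dark dowel dots on each face, about 60 g; origin at its very centre (6 mm above what it lies on), x along its 110 mm length, y across its 60 mm width, z through its thickness. All blanks are alike; three to five are there
- blank4: flat plywood blank, a slab 110 x 60 x 12 mm with slightly rounded edges and two dark dowel dots on each face, about 60 g; origin at its very centre (6 mm above what it lies on), x along its 110 mm length, y across its 60 mm width, z through its thickness. All blanks are alike; three to five are there
- blank5: flat plywood blank, a slab 110 x 60 x 12 mm with slightly rounded edges and two dark dowel dots on each face, about 60 g; origin at its very centre (6 mm above what it lies on), x along its 110 mm length, y across its 60 mm width, z through its thickness. All blanks are alike; three to five are there
- eyelet_jar: open glass jar of eyelets, 56 mm across, 50 mm high, to be left standing; origin under its centre
- tack_jar: glass jar of tacks, 60 mm across, 64 mm high, to be left standing; origin under its centre

How it is judged (in metres and radians):
On the way, in this order (a step that is already met when the one before it is completed fails the run):
1. the pawl is lifted off the teeth and laid back (value of joint pawl above 1.8 rad), for 0.2 s.
2. the wheel is turned backward until a blank fits between stop and jaw (value of joint jaw_travel above 0.031 m), for 0.2 s.
3. all the blanks lie in a square pile in the bay and the jaw presses on it (x of blank1 in the frame of bay between -0.01 and 0.01 m and y of blank1 in the frame of bay between -0.006 and 0.006 m and z of blank1 in the frame of bay between 0.003 and 0.062 m and angle between the x axis of each of blank1, blank2, blank3, blank4, blank5 and the x axis of bay, either way round below 0.08 rad and angle between the z axis of each of blank1, blank2, blank3, blank4, blank5 and the z axis of bay, either way round below 0.08 rad and x of blank2 in the frame of bay between -0.01 and 0.01 m and y of blank2 in the frame of bay between -0.006 and 0.006 m and z of blank2 in the frame of bay between 0.003 and 0.062 m and x of blank3 in the frame of bay between -0.01 and 0.01 m and y of blank3 in the frame of bay between -0.006 and 0.006 m and z of blank3 in the frame of bay between 0.003 and 0.062 m and x of blank4 in the frame of bay between -0.01 and 0.01 m and y of blank4 in the frame of bay between -0.006 and 0.006 m and z of blank4 in the frame of bay between 0.003 and 0.062 m and x of blank5 in the frame of bay between -0.01 and 0.01 m and y of blank5 in the frame of bay between -0.006 and 0.006 m and z of blank5 in the frame of bay between 0.003 and 0.062 m and (contact force between jaw and blank1 above 2 N or contact force between jaw and blank2 above 2 N or contact force between jaw and blank3 above 2 N or contact force between jaw and blank4 above 2 N or contact force between jaw and blank5 above 2 N)), for 0.1 s.
At the end, for the whole second after the job is handed in: every blank lies flat and at rest in the pile in the bay, its centre within 6 mm of the clamp's centre line and 10 mm of the bay point lengthwise, turned less than 0.08 rad; the pawl lies on the teeth (below 0.18 rad) and the jaw is closed up to the pile (travel below 36 mm) (x of blank1 in the frame of bay between -0.01 and 0.01 m and y of blank1 in the frame of bay between -0.006 and 0.006 m and z of blank1 in the frame of bay between 0.003 and 0.062 m and angle between the x axis of each of blank1, blank2, blank3, blank4, blank5 and the x axis of bay, either way round below 0.08 rad and angle between the z axis of each of blank1, blank2, blank3, blank4, blank5 and the z axis of bay, either way round below 0.08 rad and x of blank2 in the frame of bay between -0.01 and 0.01 m and y of blank2 in the frame of bay between -0.006 and 0.006 m and z of blank2 in the frame of bay between 0.003 and 0.062 m and x of blank3 in the frame of bay between -0.01 and 0.01 m and y of blank3 in the frame of bay between -0.006 and 0.006 m and z of blank3 in the frame of bay between 0.003 and 0.062 m and x of blank4 in the frame of bay between -0.01 and 0.01 m and y of blank4 in the frame of bay between -0.006 and 0.006 m and z of blank4 in the frame of bay between 0.003 and 0.062 m and x of blank5 in the frame of bay between -0.01 and 0.01 m and y of blank5 in the frame of bay between -0.006 and 0.006 m and z of blank5 in the frame of bay between 0.003 and 0.062 m and linear speed of each of blank1, blank2, blank3, blank4, blank5 below 0.02 m/s and value of joint pawl below 0.18 rad and value of joint jaw_travel below 0.036 m); the robot touches nothing.
It fails at once if a jar is knocked over (angle between any of eyelet_jar, tack_jar's own z axis and vertical above 0.6 rad).
Of blank1, blank2, blank3, blank4, blank5 only 3 to 5 are there at a start; the rules pass over those that are not, and their reading is None.
At some moment in a run one of blank1, blank2, blank3, blank4, blank5 may be knocked a few centimetres aside while the robot is not near it.
Once in a run the grip may slacken for a moment while it holds something.
It also fails if it takes over 210 s, if anything falls off the work surface, if the arm or the gripper's body presses on something with over 40 N, if the wrist force passes 120 N, or if a joint passes its speed limit or range.

## Working session

There is one attempt and no reset: what is moved stays moved. The work goes in short steps, Python scripts to look and compute and a tool call to move; the robot and the scene stay as the last step left them, time stands still between calls to the robot, and variables do not carry over. Pictures are saved under pics/ and viewed, about 12 in all and at most 16, crops included, and the job is handed in when it is done.

Besides the shell and the picture viewer there is one more tool, called after "Request:" by a JSON object that holds its "op" and its "data". jog_arm: Moves the arm, as the interface text tells. Shifts and turns lie within -1 to 1; 1 stands for 10 cm of shift or pi/2 rad of turn. Its arguments: {"type":"object","properties":{"deltas":{"type":"array"},"squeeze":{"type":"number"}},"required":["deltas"]}

```bash
mkdir -p pics
python3 - <<'E'
from rig import r
import cv2,numpy as np
for n in("scene","top"):
    f=r.grab_frame(n); cv2.imwrite(f"pics/{n}0.png",cv2.resize(f,(800,600),interpolation=cv2.INTER_CUBIC))
    c=r.calibration(n); print(n,np.round(c["mtx"],1).tolist(),np.round(c["world_from_camera"],3).tolist())
print(r.sense())
E
```

```text
scene [[417.9, 0.0, 282.2], [0.0, 417.9, 203.8], [0.0, 0.0, 1.0]] [[0.543, -0.425, 0.724, -357.876], [-0.84, -0.274, 0.469, -668.156], [-0.001, -0.863, -0.505, 736.787], [0.0, 0.0, 0.0, 1.0]]
top [[382.3, 0.0, 281.8], [0.0, 382.3, 215.6], [0.0, 0.0, 1.0]] [[0.005, -0.99, 0.143, 434.644], [-1.0, -0.002, 0.024, -73.751], [-0.024, -0.143, -0.989, 1116.634], [0.0, 0.0, 0.0, 1.0]]
{'clock': 0.1, 'qpos': array([ 1.20960476e+00,  3.53552338e-01,  1.63405768e+00,  3.28615005e-05,
        1.15518434e+00, -2.39501776e-03]), 'qvel': array([-1.37988892e-05, -1.81505267e-03, -2.93067684e-03, -8.71870701e-04,
       -1.40714993e-04, -3.15301680e-04]), 'joint_efforts': array([ 1.40549564e-03, -6.06355548e+01, -3.42819214e+01, -8.99214774e-05,
        3.98934368e-03,  1.49771438e-05]), 'eef_pos': array([219.31793521, 584.8405158 , 255.65420383]), 'tcp_rot': array([-3.14155973e+00,  1.20163620e-03,  1.21198651e+00]), 'contact_force': array([ 0.93241531, -0.53781571, -0.80489341]), 'wrist_torque': array([ 0.02106326, -0.02706681,  0.03445408]), 'opening': 1.0029193562246228}
```

View pics/top0.png

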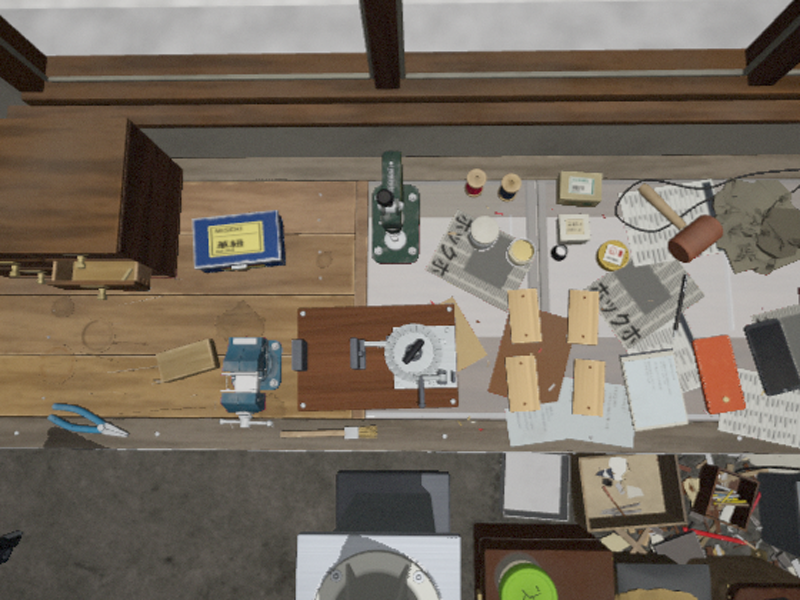

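View pics/scene0.png

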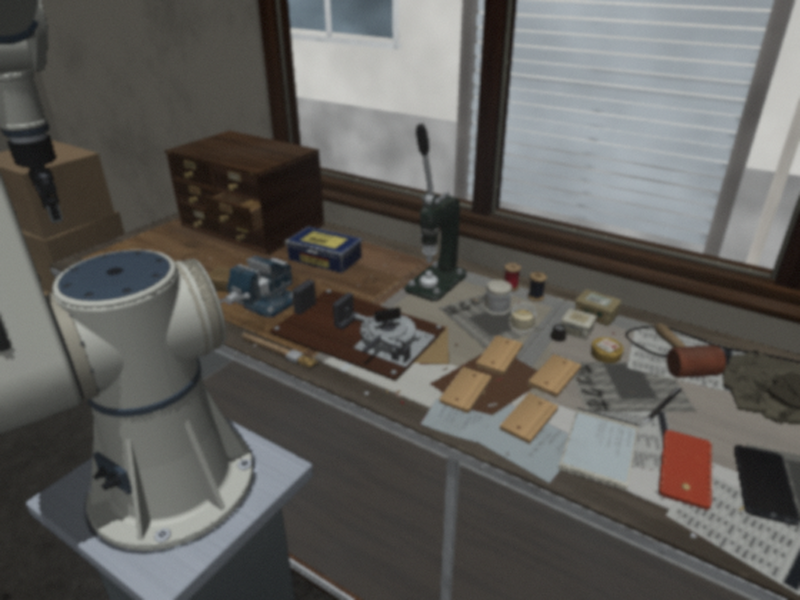

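The top view shows the clamp at about (380,355), four blanks at (524,315), (583,316), (522,383) and (588,387), and the jars at (485,232) and (520,250). The thick block is at (187,360).

```bash
cat > h.py <<'E'
from rig import r
import cv2,numpy as np
def pix2w(n,uv,z):
    c=r.calibration(n);K,T=c["mtx"],c["world_from_camera"]
    d=T[:3,:3]@np.linalg.inv(K)@np.array([uv[0],uv[1],1.]);o=T[:3,3]
    return o+d*(z-o[2])/d[2]
def w2pix(n,p):
    c=r.calibration(n);K,T=c["mtx"],c["world_from_camera"]
    q=K@(T[:3,:3].T@(np.asarray(p,float)-T[:3,3]));return q[:2]/q[2]
def crop(n,x0,y0,w,h,s,name,img=None):
    f=r.grab_frame(n) if img is None else img
    cv2.imwrite("pics/"+name,cv2.resize(f[y0:y0+h,x0:x0+w],None,fx=s,fy=s,interpolation=cv2.INTER_CUBIC));return f
E
python3 - <<'E'
from h import *
f=crop("top",200,205,130,90,6,"clamp1.png")
crop("top",320,145,120,150,4,"bl1.png",f)
E
```

```text
(no output)
```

View pics/clamp1.png

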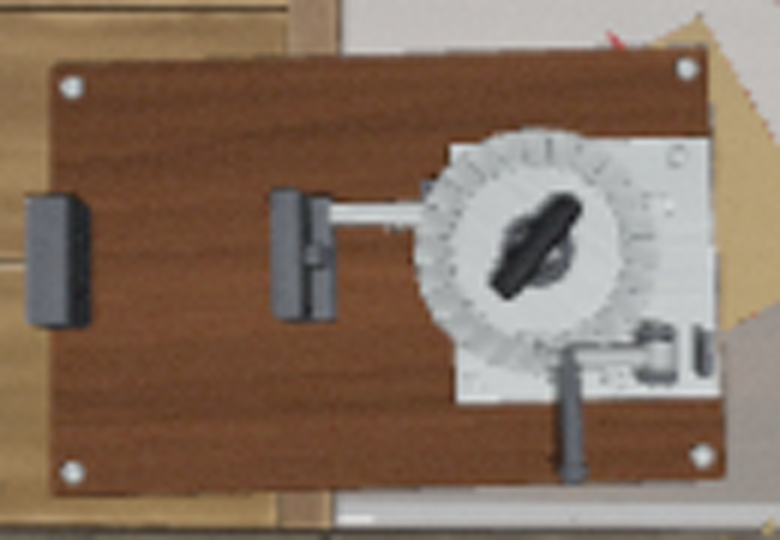

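View pics/bl1.png

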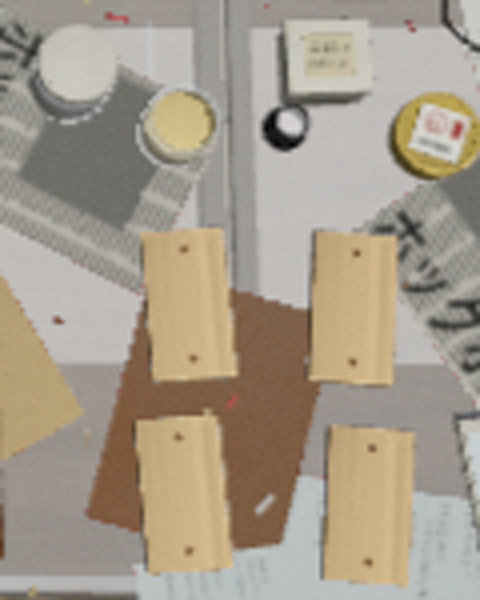

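Run:
```python
from h import *
np.set_printoptions(precision=1,suppress=True)
def C(p,z): return pix2w("top",((p[0]+.5)/6-.5+200,(p[1]+.5)/6-.5+205),z)
def B(p,z): return pix2w("top",((p[0]+.5)/4-.5+320,(p[1]+.5)/4-.5+145),z)
bc=np.array([C(p,10) for p in[(50,63),(706,47),(724,478),(52,494)]]);print("board",bc[:,:2].tolist())
print([np.linalg.norm(bc[i]-bc[i-1]) for i in range(4)], bc.mean(0))
d=bc[1]-bc[0]+bc[2]-bc[3]; print("heading",np.arctan2(d[1],d[0]))
for n,p,z in[("screwTL",(71,87),10),("TR",(687,69),10),("BR",(702,456),10),("BL",(72,471),10),("knob",(537,246),78),("k1",(503,288),78),("k2",(573,203),78),("stop",(25,196),71),("stop",(67,196),71),("stop",(69,326),71),("stop",(28,325),71),("jaw",(271,188),71),("jaw",(299,189),71),("jaw",(273,318),71),("pin",(568,350),47),("pin",(571,475),47)]: print(n,C(p,z))
for n,a,b in[("B1",(183,249),(194,358)),("B2",(356,253),(352,362)),("B3",(178,437),(189,551)),("B4",(372,448),(369,562))]:
    a,b=B(a,12),B(b,12); print(n,(a+b)/2,np.arctan2(*(a-b)[1::-1]),np.linalg.norm(a-b))
for n,p,z in[("jar1",(77,62),64),("jar2",(180,120),50)]: print(n,B(p,z))
for q in [((142,230),(222,228),(237,376),(155,381)),((137,420),(217,418),(232,566),(149,573)),((313,231),(397,235),(393,384),(308,379)),((330,427),(413,432),(408,583),(325,578))]:
    e=np.array([B(p,12) for p in q]);print([np.linalg.norm(e[i]-e[i-1]) for i in range(4)],e.mean(0))
```

```text
board [[595.4332683692269, 170.78644856722758], [603.9164279545105, -150.05746322514153], [397.2155337864074, -156.95303100614404], [387.71270455603286, 162.94852353358561]]
[np.float64(207.86838552243628), np.float64(320.95604018428895), np.float64(206.81588068839338), np.float64(320.04266646857775)] [496.1   6.7  10. ]
heading -1.5427332846281478
screwTL [583.6 160.1  10. ]
TR [ 593.1 -140.7   10. ]
BR [ 407.4 -146.6   10. ]
BL [398.6 153.7  10. ]
knob [502.3 -68.4  78. ]
k1 [483.3 -53.1  78. ]
k2 [521.9 -84.6  78. ]
stop [524.8 166.8  71. ]
stop [524.9 147.4  71. ]
stop [465.6 144.6  71. ]
stop [466.  163.4  71. ]
jaw [528.9  53.6  71. ]
jaw [528.5  40.7  71. ]
jaw [469.6  51.6  71. ]
pin [456.3 -82.7  47. ]
pin [399.4 -84.1  47. ]
B1 [ 580.4 -292.9   12. ] 0.07323518744070655 79.87598821086078
B2 [ 577.7 -411.9   12. ] -0.07741944820905386 79.661206901033
B3 [ 443.5 -285.8   12. ] 0.07107622510953403 80.60648462719269
B4 [ 436.5 -417.6   12. ] -0.06923307112525921 80.26088666032038
jar1 [ 745.6 -208.6   64. ]
jar2 [ 706.9 -282.8   50. ]
[np.float64(110.60591317493864), np.float64(58.16333754325724), np.float64(108.39299931097115), np.float64(58.926785889434086)] [ 580.4 -293.3   12. ]
[np.float64(108.11165834480916), np.float64(57.154930428395126), np.float64(104.62859632801666), np.float64(58.762795756835985)] [ 443.5 -286.    12. ]
[np.float64(108.23408106671535), np.float64(60.60047802156887), np.float64(108.73717189901109), np.float64(60.49218282568663)] [ 578.1 -411.    12. ]
[np.float64(106.45492903189488), np.float64(58.76216945728486), np.float64(106.28714022480406), np.float64(57.96238059970747)] [ 436.6 -416.6   12. ]
```

The clamp origin is at about (495.5, 146.3) with heading −1.540. The knob measures 214.5 mm from the stop, which matches the 215 mm given, and jaw travel is about 14 mm. I'll go over the pawl pin, expected at (417.5, −84.2).

Request:
{"op": "jog_arm", "data": {"deltas": [{"gripper": 0.3, "translation": [0.0825, -0.279, -0.044], "dr": [0, 0, -0.073]}, {"gripper": 0.3, "translation": [0.0825, -0.279, -0.044], "dr": [0, 0, -0.073]}, {"gripper": 0.3, "translation": [0.0825, -0.279, -0.044], "dr": [0, 0, -0.073]}, {"gripper": 0.3, "translation": [0.0825, -0.279, -0.044], "dr": [0, 0, -0.073]}, {"gripper": 0.3, "translation": [0.0825, -0.279, -0.044], "dr": [0, 0, -0.073]}, {"gripper": 0.3, "translation": [0.0825, -0.279, -0.044], "dr": [0, 0, -0.073]}, {"gripper": 0.3, "translation": [0.0825, -0.279, -0.044], "dr": [0, 0, -0.073]}, {"gripper": 0.3, "translation": [0.0825, -0.279, -0.044], "dr": [0, 0, -0.073]}, {"gripper": 0.3, "translation": [0.0825, -0.279, -0.044], "dr": [0, 0, -0.073]}, {"gripper": 0.3, "translation": [0.0825, -0.279, -0.044], "dr": [0, 0, -0.073]}, {"gripper": 0.3, "translation": [0.0825, -0.279, -0.044], "dr": [0, 0, -0.073]}, {"gripper": 0.3, "translation": [0.0825, -0.279, -0.044], "dr": [0, 0, -0.073]}], "squeeze": 20}}

```text
clock: 1.15
eef_pos: [318.5, 249.0, 203.3]
tcp_rot: [-3.142, -0.0, -0.169]
contact_force: [-0.1, 0.1, 0.3]
opening: 0.351
```

Request:
{"op": "jog_arm", "data": {"deltas": [{"gripper": 0.3, "translation": [0.0825, -0.279, -0.044], "dr": [0, 0, -0.073]}, {"gripper": 0.3, "translation": [0.0825, -0.279, -0.044], "dr": [0, 0, -0.073]}, {"gripper": 0.3, "translation": [0.0825, -0.279, -0.044], "dr": [0, 0, -0.073]}, {"gripper": 0.3, "translation": [0.0825, -0.279, -0.044], "dr": [0, 0, -0.073]}, {"gripper": 0.3, "translation": [0.0825, -0.279, -0.044], "dr": [0, 0, -0.073]}, {"gripper": 0.3, "translation": [0.0825, -0.279, -0.044], "dr": [0, 0, -0.073]}, {"gripper": 0.3, "translation": [0.0825, -0.279, -0.044], "dr": [0, 0, -0.073]}, {"gripper": 0.3, "translation": [0.0825, -0.279, -0.044], "dr": [0, 0, -0.073]}, {"gripper": 0.3, "translation": [0.0825, -0.279, -0.044], "dr": [0, 0, -0.073]}, {"gripper": 0.3, "translation": [0.0825, -0.279, -0.044], "dr": [0, 0, -0.073]}, {"gripper": 0.3, "translation": [0.0825, -0.279, -0.044], "dr": [0, 0, -0.073]}, {"gripper": 0.3, "translation": [0, 0, 0], "dr": [0, 0, -0.073]}]}}

```text
clock: 2.15
eef_pos: [410.6, -60.0, 154.7]
tcp_rot: [-3.141, -0.001, -1.548]
contact_force: [0.5, -0.3, -0.3]
opening: 0.347
```

Request:
{"op": "jog_arm", "data": {"deltas": [{"gripper": 0.3, "translation": [0.035, -0.12, 0], "dr": [0, 0, 0.005]}, {"gripper": 0.3, "translation": [0.034, -0.122, 0], "dr": [0, 0, 0]}, {"gripper": 0.3, "translation": [0, 0, -0.2], "dr": [0, 0, 0]}, {"gripper": 0.3, "translation": [0, 0, -0.2], "dr": [0, 0, 0]}, {"gripper": 0.3, "translation": [0, 0, -0.2], "dr": [0, 0, 0]}, {"gripper": 0.3, "translation": [0, 0, -0.15], "dr": [0, 0, 0]}, {"gripper": 0.3, "translation": [0, 0, -0.15], "dr": [0, 0, 0]}, {"gripper": 0.3, "translation": [0, 0, -0.147], "dr": [0, 0, 0]}, {"gripper": 0.3, "translation": [0, 0, 0], "dr": [0, 0, 0]}]}}

```text
clock: 2.9
eef_pos: [414.6, -80.4, 48.4]
tcp_rot: [3.138, 0.001, -1.532]
contact_force: [-0.3, -1.1, 0.4]
opening: 0.351
```

Request:
{"op": "jog_arm", "data": {"deltas": [{"gripper": 1, "translation": [0, 0, 0], "dr": [0, 0, 0]}, {"gripper": 1, "translation": [0, 0, 0], "dr": [0, 0, 0]}, {"gripper": 1, "translation": [0, 0, 0], "dr": [0, 0, 0]}, {"gripper": 1, "translation": [0, 0, 0], "dr": [0, 0, 0]}, {"gripper": 1, "translation": [0, 0, 0], "dr": [0, 0, 0]}, {"gripper": 1, "translation": [0, 0, 0], "dr": [0, 0, 0]}]}}

```text
clock: 3.4
eef_pos: [416.3, -83.5, 51.2]
tcp_rot: [-3.141, -0.004, -1.53]
contact_force: [-4.5, -32.3, -8.0]
opening: 0.113
```

Request:
{"op": "jog_arm", "data": {"deltas": [{"gripper": 1, "translation": [0, -0.011, 0.051], "dr": [0, 0, 0]}, {"gripper": 1, "translation": [0, -0.012, 0.051], "dr": [0, 0, 0]}, {"gripper": 1, "translation": [0, -0.023, 0.047], "dr": [0, 0, 0]}, {"gripper": 1, "translation": [0.002, -0.024, 0.046], "dr": [0, 0, 0]}, {"gripper": 1, "translation": [0, -0.034, 0.04], "dr": [0, 0, 0]}, {"gripper": 1, "translation": [0.002, -0.035, 0.039], "dr": [0, 0, 0]}]}}

```text
clock: 3.9
eef_pos: [417.0, -97.2, 78.1]
tcp_rot: [-3.14, -0.004, -1.531]
contact_force: [3.3, -20.1, -25.5]
opening: 0.107
```

Request:
{"op": "jog_arm", "data": {"deltas": [{"gripper": 1, "translation": [0, -0.02, -0.02], "dr": [0, 0, 0]}, {"gripper": 1, "translation": [0, 0, 0], "dr": [0, 0, 0]}]}}

```text
clock: 4.07
eef_pos: [416.7, -97.0, 76.8]
tcp_rot: [-3.141, 0.0, -1.534]
contact_force: [-2.4, -0.7, 0.6]
opening: 0.11
```

Request:
{"op": "jog_arm", "data": {"deltas": [{"gripper": 1, "translation": [0.002, -0.043, 0.03], "dr": [0, 0, 0]}, {"gripper": 1, "translation": [0, -0.044, 0.029], "dr": [0, 0, 0]}, {"gripper": 1, "translation": [0.003, -0.049, 0.018], "dr": [0, 0, 0]}, {"gripper": 1, "translation": [0, -0.049, 0.018], "dr": [0, 0, 0]}, {"gripper": 1, "translation": [0.003, -0.052, 0.006], "dr": [0, 0, 0]}, {"gripper": 1, "translation": [0, -0.052, 0.005], "dr": [0, 0, 0]}, {"gripper": 1, "translation": [0.003, -0.052, -0.008], "dr": [0, 0, 0]}, {"gripper": 1, "translation": [0, -0.052, -0.008], "dr": [0, 0, 0]}, {"gripper": 1, "translation": [0.003, -0.048, -0.02], "dr": [0, 0, 0]}, {"gripper": 1, "translation": [0, -0.048, -0.021], "dr": [0, 0, 0]}, {"gripper": 1, "translation": [0, 0, 0], "dr": [0, 0, 0]}]}}

```text
clock: 4.98
eef_pos: [418.5, -146.4, 80.6]
tcp_rot: [-3.141, -0.0, -1.533]
contact_force: [1.2, 0.2, 3.3]
opening: 0.107
```

Request:
{"op": "jog_arm", "data": {"deltas": [{"gripper": 1, "translation": [0, -0.034, -0.022], "dr": [0, 0, 0]}, {"gripper": 1, "translation": [0, -0.034, -0.022], "dr": [0, 0, 0]}, {"gripper": 0.3, "translation": [0, 0, 0], "dr": [0, 0, 0]}, {"gripper": 0.3, "translation": [0, 0, 0], "dr": [0, 0, 0]}, {"gripper": 0.3, "translation": [0, 0, 0], "dr": [0, 0, 0]}, {"gripper": 0.3, "translation": [0, 0, 0.1], "dr": [0, 0, 0]}, {"gripper": 0.3, "translation": [0, 0, 0.2], "dr": [0, 0, 0]}, {"gripper": 0.3, "translation": [0, 0, 0.3], "dr": [0, 0, 0]}, {"gripper": 0, "translation": [0, 0, 0.3], "dr": [0, 0, 0]}, {"gripper": 0, "translation": [0.2, 0.2, 0], "dr": [0, 0, -0.075]}, {"gripper": 0, "translation": [0.2, 0.2, 0], "dr": [0, 0, -0.075]}, {"gripper": 0, "translation": [0, 0, 0], "dr": [0, 0, -0.075]}]}}

```text
clock: 5.98
eef_pos: [461.4, -110.6, 168.4]
tcp_rot: [-3.137, 0.001, -1.891]
contact_force: [-0.2, -0.7, 0.4]
opening: 0.497
```

Request:
{"op": "jog_arm", "data": {"deltas": [{"gripper": 0, "translation": [0.13, 0.14, 0], "dr": [0, 0, -0.076]}, {"gripper": 0, "translation": [0.13, 0.14, 0], "dr": [0, 0, -0.076]}, {"gripper": 0, "translation": [0.13, 0.13, 0], "dr": [0, 0, -0.076]}, {"gripper": 0, "translation": [0, 0, -0.2], "dr": [0, 0, 0]}, {"gripper": 0, "translation": [0, 0, -0.25], "dr": [0, 0, 0]}, {"gripper": 0, "translation": [0, 0, -0.25], "dr": [0, 0, 0]}, {"gripper": 0, "translation": [0, 0, -0.12], "dr": [0, 0, 0]}, {"gripper": 0, "translation": [0, 0, -0.1], "dr": [0, 0, 0]}, {"gripper": 0, "translation": [0, 0, 0], "dr": [0, 0, 0]}, {"gripper": 0, "translation": [0, 0, 0], "dr": [0, 0, 0]}]}}

```text
clock: 6.82
eef_pos: [496.9, -71.3, 74.6]
tcp_rot: [3.141, -0.0, -2.244]
contact_force: [-0.2, 0.2, 0.4]
opening: 0.501
```

Run:
```python
from h import *
f=crop("top",200,190,140,105,5,"k.png")
s=r.sense();print(s['eef_pos'],s['tcp_rot'],s['contact_force'])
```

```text
[497.41669493 -71.37854584  75.12542437] [-3.14079168e+00  4.02483853e-04 -2.24366434e+00] [1.03401398 0.4812261  0.22773126]
```

View pics/k.png

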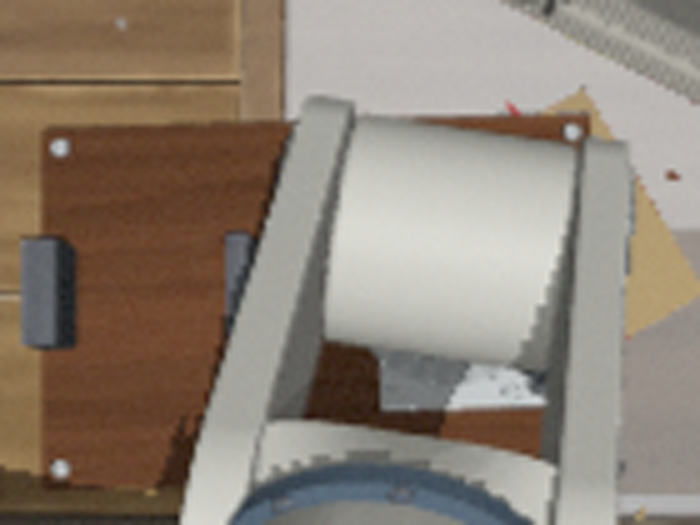

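The view is blocked by the arm. I'll correct the TCP by +4.5 mm in x and +2 mm in y, then close on the knob.

Request:
{"op": "jog_arm", "data": {"deltas": [{"gripper": 0, "translation": [0.045, 0.02, -0.01], "dr": [0, 0, 0]}, {"gripper": 0, "translation": [0, 0, 0], "dr": [0, 0, 0]}, {"gripper": 1, "translation": [0, 0, 0], "dr": [0, 0, 0]}, {"gripper": 1, "translation": [0, 0, 0], "dr": [0, 0, 0]}, {"gripper": 1, "translation": [0, 0, 0], "dr": [0, 0, 0]}, {"gripper": 1, "translation": [0, 0, 0], "dr": [0, 0, 0]}, {"gripper": 1, "translation": [0, 0, 0], "dr": [0, 0, 0]}], "squeeze": 40}}

```text
clock: 7.45
eef_pos: [503.4, -68.0, 74.3]
tcp_rot: [-3.14, 0.004, -2.245]
contact_force: [5.3, 13.0, 4.1]
opening: 0.216
```

Request:
{"op": "jog_arm", "data": {"deltas": [{"gripper": 1, "translation": [0, 0, 0], "dr": [0, 0, 0]}, {"gripper": 1, "translation": [0, 0, 0], "dr": [0, 0, 0]}, {"gripper": 1, "translation": [0, 0, 0], "dr": [0, 0, 0]}]}}

```text
clock: 7.7
eef_pos: [503.3, -68.0, 74.3]
tcp_rot: [-3.14, 0.004, -2.245]
contact_force: [5.2, 12.3, 4.1]
opening: 0.22
```

```bash
python3 -c "
from rig import r
print(r.sense())"
```

```text
{'clock': 7.7, 'qpos': array([-0.13863456,  0.43026641,  2.02073625,  0.0037088 ,  0.68687851,
        2.10345062]), 'qvel': array([-0.00040464,  0.0001992 ,  0.0003885 , -0.00179635, -0.00028428,
        0.00067349]), 'joint_efforts': array([-6.59440130e+00, -5.05838799e+01, -1.85181373e+01, -2.80674554e+00,
        8.64676461e-01,  4.49596249e-03]), 'eef_pos': array([503.34879029, -67.96311031,  74.31816333]), 'tcp_rot': array([-3.13959797,  0.00391824, -2.24494466]), 'contact_force': array([ 5.17431094, 12.33656864,  4.07968386]), 'wrist_torque': array([ 2.12003514, -0.74300942, -0.03465702]), 'opening': 0.2196812487697529}
```

Request:
{"op": "jog_arm", "data": {"deltas": [{"gripper": 1, "translation": [0.005, 0.013, 0], "dr": [0, 0, 0]}, {"gripper": 1, "translation": [0, 0, 0], "dr": [0, 0, 0.05]}, {"gripper": 1, "translation": [0, 0, 0], "dr": [0, 0, 0.05]}, {"gripper": 1, "translation": [0, 0, 0], "dr": [0, 0, 0.05]}, {"gripper": 1, "translation": [0, 0, 0], "dr": [0, 0, 0.05]}, {"gripper": 1, "translation": [0, 0, 0], "dr": [0, 0, 0]}]}}

```text
clock: 8.2
eef_pos: [503.3, -68.0, 74.3]
tcp_rot: [-3.139, 0.001, -1.925]
contact_force: [1.3, 1.8, 5.8]
opening: 0.216
```

Run:
```python
from h import *
f=crop("top",200,190,140,105,5,"k2.png")
f=crop("scene",170,180,160,120,5,"k2s.png")
print(r.sense()['wrist_torque'])
```

```text
[ 0.37183713 -0.2696655   0.06210001]
```

View pics/k2s.png

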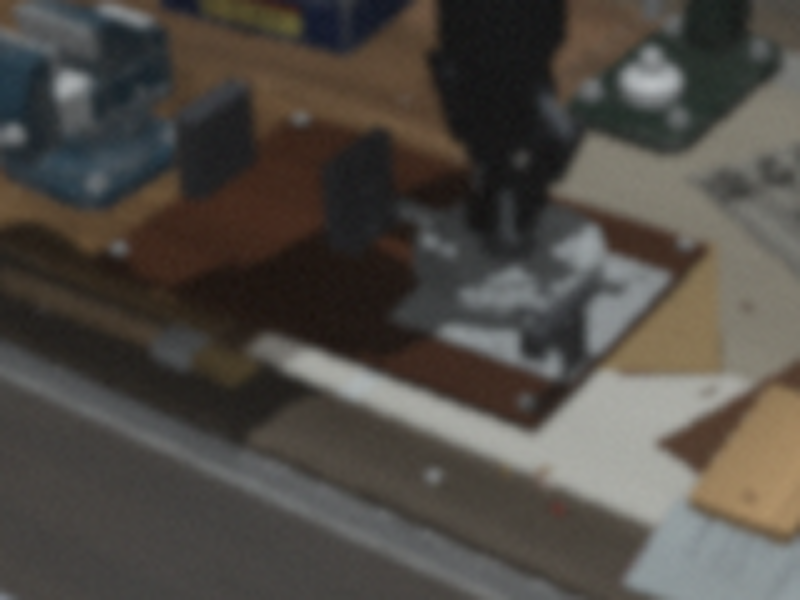

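The pawl appears laid back. The grip on the knob follows the turn with small forces, so I'll continue.

Request:
{"op": "jog_arm", "data": {"deltas": [{"gripper": 1, "translation": [0, 0, 0], "dr": [0, 0, 0.073]}, {"gripper": 1, "translation": [0, 0, 0], "dr": [0, 0, 0.073]}, {"gripper": 1, "translation": [0, 0, 0], "dr": [0, 0, 0.073]}, {"gripper": 1, "translation": [0, 0, 0], "dr": [0, 0, 0.073]}, {"gripper": 1, "translation": [0, 0, 0], "dr": [0, 0, 0.073]}, {"gripper": 1, "translation": [0, 0, 0], "dr": [0, 0, 0.073]}, {"gripper": 1, "translation": [0, 0, 0], "dr": [0, 0, 0.073]}, {"gripper": 1, "translation": [0, 0, 0], "dr": [0, 0, 0.073]}, {"gripper": 1, "translation": [0, 0, 0], "dr": [0, 0, 0]}]}}

```text
clock: 9.05
eef_pos: [503.4, -68.8, 74.3]
tcp_rot: [-3.14, -0.003, -1.005]
contact_force: [2.6, -4.9, 6.1]
opening: 0.215
```

Request:
{"op": "jog_arm", "data": {"deltas": [{"gripper": 1, "translation": [0, 0, 0], "dr": [0, 0, 0.073]}, {"gripper": 1, "translation": [0, 0, 0], "dr": [0, 0, 0.073]}, {"gripper": 1, "translation": [0, 0, 0], "dr": [0, 0, 0.073]}, {"gripper": 1, "translation": [0, 0, 0], "dr": [0, 0, 0.073]}, {"gripper": 1, "translation": [0, 0, 0], "dr": [0, 0, 0.073]}, {"gripper": 1, "translation": [0, 0, 0], "dr": [0, 0, 0.073]}, {"gripper": 1, "translation": [0, 0, 0], "dr": [0, 0, 0.073]}, {"gripper": 1, "translation": [0, 0, 0], "dr": [0, 0, 0.073]}, {"gripper": 1, "translation": [0, 0, 0], "dr": [0, 0, 0]}, {"gripper": 1, "translation": [0, 0, 0], "dr": [0, 0, 0]}]}}

```text
clock: 9.88
eef_pos: [504.1, -69.2, 74.3]
tcp_rot: [3.14, -0.005, -0.095]
contact_force: [4.0, -7.4, 3.0]
opening: 0.219
```

Request:
{"op": "jog_arm", "data": {"deltas": [{"gripper": 0.2, "translation": [0, 0, 0], "dr": [0, 0, 0]}, {"gripper": 0, "translation": [0, 0, 0], "dr": [0, 0, 0]}, {"gripper": -1, "translation": [0, 0, 0], "dr": [0, 0, 0]}, {"gripper": -1, "translation": [0, 0, 0.2], "dr": [0, 0, 0]}, {"gripper": -1, "translation": [0, 0, 0.3], "dr": [0, 0, 0]}, {"gripper": -1, "translation": [0, 0, 0.3], "dr": [0, 0, 0]}]}}

```text
clock: 10.38
eef_pos: [500.6, -67.6, 153.3]
tcp_rot: [-3.141, 0.003, -0.095]
contact_force: [1.3, 1.0, 0.2]
opening: 0.999
```

Request:
{"op": "jog_arm", "data": {"deltas": [{"gripper": -1, "translation": [0.063, -0.187, 0], "dr": [0, 0, -0.0745]}, {"gripper": -1, "translation": [0.063, -0.187, 0], "dr": [0, 0, -0.0745]}, {"gripper": -1, "translation": [0.063, -0.187, 0], "dr": [0, 0, -0.0745]}, {"gripper": -1, "translation": [0.063, -0.187, 0], "dr": [0, 0, -0.0745]}, {"gripper": -1, "translation": [0.063, -0.187, 0], "dr": [0, 0, -0.0745]}, {"gripper": -1, "translation": [0.063, -0.187, 0], "dr": [0, 0, -0.0745]}, {"gripper": -1, "translation": [0.063, -0.187, 0], "dr": [0, 0, -0.0745]}, {"gripper": -1, "translation": [0.063, -0.187, 0], "dr": [0, 0, -0.0745]}, {"gripper": -1, "translation": [0.063, -0.187, 0], "dr": [0, 0, -0.0745]}, {"gripper": -1, "translation": [0.063, -0.187, 0], "dr": [0, 0, -0.0745]}, {"gripper": -1, "translation": [0.063, -0.187, 0], "dr": [0, 0, -0.0745]}, {"gripper": -1, "translation": [0.063, -0.187, 0], "dr": [0, 0, -0.0745]}]}}

```text
clock: 11.38
eef_pos: [577.3, -292.9, 152.9]
tcp_rot: [3.141, 0.001, -1.505]
contact_force: [0.5, -0.3, 0.3]
opening: 0.998
```

Run:
```python
from h import *
f=crop("top",190,190,250,110,3.2,"w.png")
s=r.sense();print(s['eef_pos'],s['tcp_rot'])
```

```text
[ 578.69479506 -296.16643684  153.24281235] [-3.14055292e+00 -1.68581032e-03 -1.51457875e+00]
```

View pics/w.png

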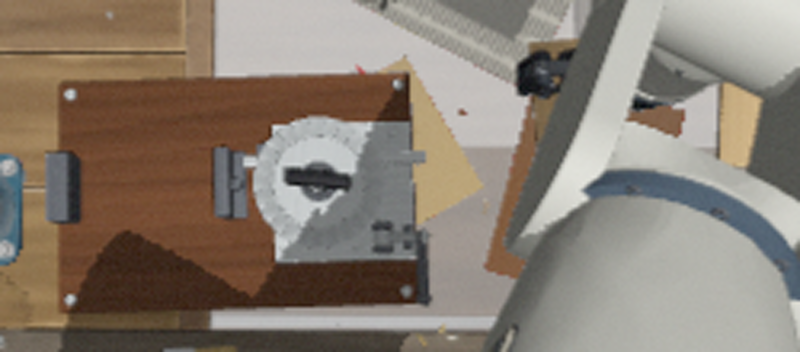

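Request:
{"op": "jog_arm", "data": {"deltas": [{"gripper": -0.7, "translation": [0.017, 0.033, 0], "dr": [0, 0, 0.011]}, {"gripper": -0.7, "translation": [0, 0, -0.25], "dr": [0, 0, 0]}, {"gripper": -0.7, "translation": [0, 0, -0.3], "dr": [0, 0, 0]}, {"gripper": -0.7, "translation": [0, 0, -0.3], "dr": [0, 0, 0]}, {"gripper": -0.7, "translation": [0, 0, -0.25], "dr": [0, 0, 0]}, {"gripper": -0.7, "translation": [0, 0, -0.1], "dr": [0, 0, 0]}, {"gripper": -0.7, "translation": [0, 0, -0.06], "dr": [0, 0, 0]}, {"gripper": -0.7, "translation": [0, 0, 0], "dr": [0, 0, 0]}, {"gripper": -0.7, "translation": [0, 0, -0.03], "dr": [0, 0, 0]}, {"gripper": -0.7, "translation": [0, 0, 0], "dr": [0, 0, 0]}]}}

```text
clock: 12.27
eef_pos: [579.5, -288.6, 24.9]
tcp_rot: [-3.141, -0.0, -1.48]
contact_force: [-0.1, 0.5, -0.1]
opening: 0.849
```

Request:
{"op": "jog_arm", "data": {"deltas": [{"gripper": -0.7, "translation": [0.008, -0.04, -0.035], "dr": [0, 0, -0.011]}, {"gripper": -0.7, "translation": [0, 0, 0], "dr": [0, 0, 0]}, {"gripper": 1, "translation": [0, 0, 0], "dr": [0, 0, 0]}, {"gripper": 1, "translation": [0, 0, 0], "dr": [0, 0, 0]}, {"gripper": 1, "translation": [0, 0, 0], "dr": [0, 0, 0]}, {"gripper": 1, "translation": [0, 0, 0], "dr": [0, 0, 0]}], "squeeze": 40}}

```text
clock: 12.77
eef_pos: [580.2, -293.2, 21.1]
tcp_rot: [-3.141, -0.0, -1.499]
contact_force: [0.4, -0.1, 3.0]
opening: 0.687
```

Request:
{"op": "jog_arm", "data": {"deltas": [{"gripper": 1, "translation": [0, 0, 0.12], "dr": [0, 0, 0]}, {"gripper": 1, "translation": [0, 0, 0.3], "dr": [0, 0, 0]}, {"gripper": 1, "translation": [0, 0, 0.35], "dr": [0, 0, 0]}, {"gripper": 1, "translation": [0, 0, 0.35], "dr": [0, 0, 0]}, {"gripper": 1, "translation": [-0.055, 0.25, 0], "dr": [0, 0, 0.065]}, {"gripper": 1, "translation": [-0.055, 0.25, 0], "dr": [0, 0, 0.065]}, {"gripper": 1, "translation": [-0.055, 0.25, 0], "dr": [0, 0, 0.065]}, {"gripper": 1, "translation": [-0.055, 0.25, 0], "dr": [0, 0, 0.065]}, {"gripper": 1, "translation": [-0.055, 0.25, 0], "dr": [0, 0, 0.065]}, {"gripper": 1, "translation": [-0.055, 0.25, 0], "dr": [0, 0, 0.065]}]}}

```text
clock: 13.6
eef_pos: [546.5, -142.0, 133.5]
tcp_rot: [-3.141, -0.0, -0.882]
contact_force: [0.5, 1.0, -1.2]
opening: 0.691
```

Request:
{"op": "jog_arm", "data": {"deltas": [{"gripper": 1, "translation": [-0.055, 0.25, 0], "dr": [0, 0, 0.065]}, {"gripper": 1, "translation": [-0.055, 0.25, 0], "dr": [0, 0, 0.065]}, {"gripper": 1, "translation": [-0.055, 0.25, 0], "dr": [0, 0, 0.065]}, {"gripper": 1, "translation": [-0.055, 0.25, 0], "dr": [0, 0, 0.065]}, {"gripper": 1, "translation": [-0.055, 0.25, 0], "dr": [0, 0, 0.065]}, {"gripper": 1, "translation": [-0.055, 0.25, 0], "dr": [0, 0, 0.065]}, {"gripper": 1, "translation": [-0.055, 0.25, 0], "dr": [0, 0, 0.065]}, {"gripper": 1, "translation": [-0.055, 0.25, 0], "dr": [0, 0, 0.065]}, {"gripper": 1, "translation": [-0.05, 0.25, 0], "dr": [0, 0, 0.064]}, {"gripper": 1, "translation": [0, 0, 0], "dr": [0, 0, 0]}, {"gripper": 1, "translation": [0, 0, 0], "dr": [0, 0, 0]}, {"gripper": 1, "translation": [0, 0, 0], "dr": [0, 0, 0]}]}}

```text
clock: 14.6
eef_pos: [498.1, 81.7, 133.2]
tcp_rot: [3.141, -0.0, 0.03]
contact_force: [-0.4, 0.3, -1.1]
opening: 0.69
```

Request:
{"op": "jog_arm", "data": {"deltas": [{"gripper": 1, "translation": [0, 0.07, 0], "dr": [0, 0, 0]}, {"gripper": 1, "translation": [0, 0, -0.2], "dr": [0, 0, 0]}, {"gripper": 1, "translation": [0, 0, -0.25], "dr": [0, 0, 0]}, {"gripper": 1, "translation": [0, 0, -0.25], "dr": [0, 0, 0]}, {"gripper": 1, "translation": [0, 0, -0.15], "dr": [0, 0, 0]}, {"gripper": 1, "translation": [0, 0, -0.1], "dr": [0, 0, 0]}, {"gripper": 1, "translation": [0, 0, -0.06], "dr": [0, 0, 0]}, {"gripper": 1, "translation": [0, 0, 0], "dr": [0, 0, 0]}, {"gripper": 1, "translation": [0, 0, 0], "dr": [0, 0, 0]}]}}

```text
clock: 15.35
eef_pos: [498.5, 88.7, 32.0]
tcp_rot: [-3.142, -0.0, 0.03]
contact_force: [0.9, -0.3, -0.3]
opening: 0.688
```

Request:
{"op": "jog_arm", "data": {"deltas": [{"gripper": 1, "translation": [0, 0, -0.007], "dr": [0, 0, 0]}, {"gripper": -0.7, "translation": [0, 0, 0], "dr": [0, 0, 0]}, {"gripper": -0.7, "translation": [0, 0, 0], "dr": [0, 0, 0]}, {"gripper": -0.7, "translation": [0, 0, 0], "dr": [0, 0, 0]}, {"gripper": -0.7, "translation": [0, 0, 0.1], "dr": [0, 0, 0]}, {"gripper": -0.7, "translation": [0, 0, 0.3], "dr": [0, 0, 0]}, {"gripper": -0.7, "translation": [0, 0, 0.3], "dr": [0, 0, 0]}, {"gripper": -0.7, "translation": [0, 0, 0.3], "dr": [0, 0, 0]}]}}

```text
clock: 16.02
eef_pos: [497.5, 88.9, 132.7]
tcp_rot: [3.141, 0.001, 0.031]
contact_force: [0.1, 0.5, -0.2]
opening: 0.854
```

```bash
cat >> h.py <<'E'
def blanks(f,z=12,roi=(330,195,110,100)):
    x,y,w,h=roi
    hsv=cv2.cvtColor(f[y:y+h,x:x+w],cv2.COLOR_BGR2HSV)
    m=cv2.inRange(hsv,(10,70,150),(25,200,255)); m=cv2.morphologyEx(m,cv2.MORPH_CLOSE,np.ones((3,3)));m=cv2.morphologyEx(m,cv2.MORPH_OPEN,np.ones((3,3)))
    out=[]
    for c in cv2.findContours(m,0,2)[0]:
        if cv2.contourArea(c)<250: continue
        W=np.array([pix2w("top",p[0]+[x,y],z)[:2] for p in c],np.float32)
        b=cv2.boxPoints(cv2.minAreaRect(W));e=b[1]-b[0],b[2]-b[1];L=max(e,key=np.linalg.norm)
        a=np.arctan2(L[1],L[0]);a=(a+np.pi/2)%np.pi-np.pi/2
        out.append((np.round(b.mean(0),1).tolist(),round(float(a),3),[round(float(np.linalg.norm(q)),1) for q in e]))
    return out
E
python3 - <<'E'
from h import *
f=r.grab_frame("top");cv2.imwrite("pics/raw1.png",f)
for b in blanks(f):print(b)
print(r.sense()['eef_pos'])
E
```

```text
([436.79998779296875, -416.6000061035156], -0.081, [108.7, 58.6])
([443.8999938964844, -286.6000061035156], 0.079, [60.9, 109.0])
([573.4000244140625, -460.0], -0.051, [109.0, 57.1])
[500.6625313   89.40933119 138.10709576]
```

Detection works. B1 is placed, and B2 has been knocked aside to (573, −460). Next is B3 at (443.7, −286.2).

Request:
{"op": "jog_arm", "data": {"deltas": [{"gripper": -0.7, "translation": [-0.038, -0.25, 0], "dr": [0, 0, -0.065]}, {"gripper": -0.7, "translation": [-0.038, -0.25, 0], "dr": [0, 0, -0.065]}, {"gripper": -0.7, "translation": [-0.038, -0.25, 0], "dr": [0, 0, -0.065]}, {"gripper": -0.7, "translation": [-0.038, -0.25, 0], "dr": [0, 0, -0.065]}, {"gripper": -0.7, "translation": [-0.038, -0.25, 0], "dr": [0, 0, -0.065]}, {"gripper": -0.7, "translation": [-0.038, -0.25, 0], "dr": [0, 0, -0.065]}, {"gripper": -0.7, "translation": [-0.038, -0.25, 0], "dr": [0, 0, -0.065]}, {"gripper": -0.7, "translation": [-0.038, -0.25, 0], "dr": [0, 0, -0.065]}]}}

```text
clock: 16.73
eef_pos: [467.4, -112.3, 131.8]
tcp_rot: [-3.141, -0.001, -0.791]
contact_force: [-0.3, 0.1, 0.2]
opening: 0.848
```

Request:
{"op": "jog_arm", "data": {"deltas": [{"gripper": -0.7, "translation": [-0.038, -0.25, 0], "dr": [0, 0, -0.065]}, {"gripper": -0.7, "translation": [-0.038, -0.25, 0], "dr": [0, 0, -0.065]}, {"gripper": -0.7, "translation": [-0.038, -0.25, 0], "dr": [0, 0, -0.065]}, {"gripper": -0.7, "translation": [-0.038, -0.25, 0], "dr": [0, 0, -0.065]}, {"gripper": -0.7, "translation": [-0.038, -0.25, 0], "dr": [0, 0, -0.065]}, {"gripper": -0.7, "translation": [-0.038, -0.25, 0], "dr": [0, 0, -0.065]}, {"gripper": -0.7, "translation": [-0.038, -0.25, 0], "dr": [0, 0, -0.062]}, {"gripper": -0.7, "translation": [0, 0, -0.2], "dr": [0, 0, 0]}, {"gripper": -0.7, "translation": [0, 0, -0.2], "dr": [0, 0, 0]}, {"gripper": -0.7, "translation": [0, 0, 0], "dr": [0, 0, 0]}, {"gripper": -0.7, "translation": [0, 0, 0], "dr": [0, 0, 0]}]}}

```text
clock: 17.65
eef_pos: [440.4, -285.7, 90.9]
tcp_rot: [3.14, 0.001, -1.496]
contact_force: [1.1, 1.1, -0.4]
opening: 0.848
```

Run:
```python
from h import *
f=r.grab_frame("top");crop("top",200,205,130,90,6,"p1.png",f)
for b in blanks(f,22,(200,220,90,60)):print(b)
print(r.sense()['eef_pos'])
```

```text
([497.6000061035156, 90.19999694824219], -1.533, [109.0, 58.8])
[ 441.07054793 -285.95283079   91.71603614]
```

View pics/p1.png

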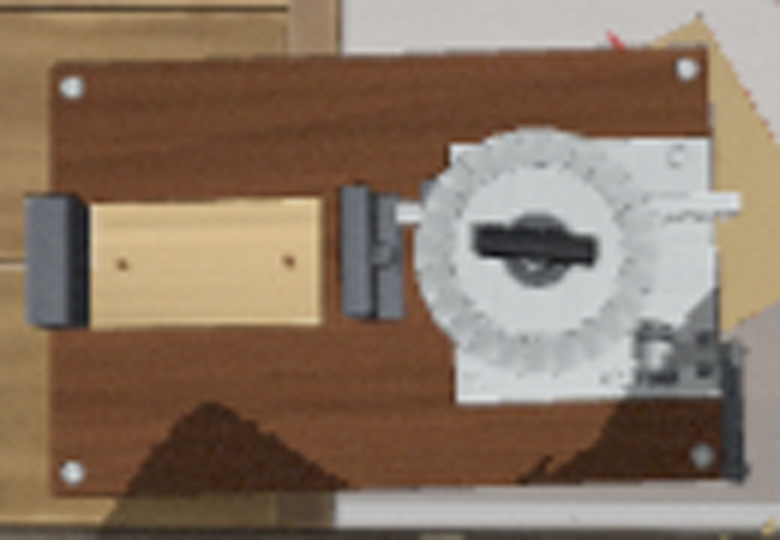

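Blank 1 lies flush between stop (x≈85) and jaw (x≈343), and the pawl is laid back at the right. Picking B3 now.

Request:
{"op": "jog_arm", "data": {"deltas": [{"gripper": -0.7, "translation": [0.027, -0.003, -0.2], "dr": [0, 0, 0]}, {"gripper": -0.7, "translation": [0, 0, -0.25], "dr": [0, 0, 0]}, {"gripper": -0.7, "translation": [0, 0, -0.15], "dr": [0, 0, 0]}, {"gripper": -0.7, "translation": [0, 0, -0.1], "dr": [0, 0, 0]}, {"gripper": -0.7, "translation": [0, 0, 0], "dr": [0, 0, 0]}, {"gripper": -0.7, "translation": [0, 0, 0], "dr": [0, 0, 0]}]}}

```text
clock: 18.2
eef_pos: [444.2, -286.4, 21.8]
tcp_rot: [-3.141, -0.0, -1.496]
contact_force: [0.6, 0.5, 0.1]
opening: 0.851
```

Request:
{"op": "jog_arm", "data": {"deltas": [{"gripper": 1, "translation": [0, 0, 0], "dr": [0, 0, 0]}, {"gripper": 1, "translation": [0, 0, 0], "dr": [0, 0, 0]}, {"gripper": 1, "translation": [0, 0, 0], "dr": [0, 0, 0]}, {"gripper": 1, "translation": [0, 0, 0], "dr": [0, 0, 0]}]}}

```text
clock: 18.53
eef_pos: [444.5, -286.9, 22.6]
tcp_rot: [-3.14, -0.001, -1.496]
contact_force: [-1.2, 1.8, 6.9]
opening: 0.69
```

Request:
{"op": "jog_arm", "data": {"deltas": [{"gripper": 1, "translation": [0, 0, 0.12], "dr": [0, 0, 0]}, {"gripper": 1, "translation": [0, 0, 0.3], "dr": [0, 0, 0]}, {"gripper": 1, "translation": [0, 0, 0.35], "dr": [0, 0, 0]}, {"gripper": 1, "translation": [0, 0, 0.35], "dr": [0, 0, 0]}, {"gripper": 1, "translation": [0.036, 0.25, 0], "dr": [0, 0, 0.065]}, {"gripper": 1, "translation": [0.036, 0.25, 0], "dr": [0, 0, 0.065]}, {"gripper": 1, "translation": [0.036, 0.25, 0], "dr": [0, 0, 0.065]}, {"gripper": 1, "translation": [0.036, 0.25, 0], "dr": [0, 0, 0.065]}, {"gripper": 1, "translation": [0.036, 0.25, 0], "dr": [0, 0, 0.065]}, {"gripper": 1, "translation": [0.036, 0.25, 0], "dr": [0, 0, 0.065]}]}}

```text
clock: 19.37
eef_pos: [465.5, -135.3, 134.5]
tcp_rot: [-3.141, -0.001, -0.879]
contact_force: [0.7, -0.6, -0.8]
opening: 0.687
```

Request:
{"op": "jog_arm", "data": {"deltas": [{"gripper": 1, "translation": [0.036, 0.25, 0], "dr": [0, 0, 0.065]}, {"gripper": 1, "translation": [0.036, 0.25, 0], "dr": [0, 0, 0.065]}, {"gripper": 1, "translation": [0.036, 0.25, 0], "dr": [0, 0, 0.065]}, {"gripper": 1, "translation": [0.036, 0.25, 0], "dr": [0, 0, 0.065]}, {"gripper": 1, "translation": [0.036, 0.25, 0], "dr": [0, 0, 0.065]}, {"gripper": 1, "translation": [0.036, 0.25, 0], "dr": [0, 0, 0.065]}, {"gripper": 1, "translation": [0.036, 0.25, 0], "dr": [0, 0, 0.065]}, {"gripper": 1, "translation": [0.036, 0.25, 0], "dr": [0, 0, 0.065]}, {"gripper": 1, "translation": [0.035, 0.25, 0], "dr": [0, 0, 0.062]}, {"gripper": 1, "translation": [0, 0, 0], "dr": [0, 0, 0]}, {"gripper": 1, "translation": [0, 0, 0], "dr": [0, 0, 0]}, {"gripper": 1, "translation": [0, 0, 0], "dr": [0, 0, 0]}]}}

```text
clock: 20.37
eef_pos: [497.5, 88.3, 133.8]
tcp_rot: [3.141, -0.0, 0.03]
contact_force: [0.8, 0.0, 0.1]
opening: 0.688
```

Request:
{"op": "jog_arm", "data": {"deltas": [{"gripper": 1, "translation": [0.005, 0.004, 0], "dr": [0, 0, 0]}, {"gripper": 1, "translation": [0, 0, -0.2], "dr": [0, 0, 0]}, {"gripper": 1, "translation": [0, 0, -0.25], "dr": [0, 0, 0]}, {"gripper": 1, "translation": [0, 0, -0.2], "dr": [0, 0, 0]}, {"gripper": 1, "translation": [0, 0, -0.13], "dr": [0, 0, 0]}, {"gripper": 1, "translation": [0, 0, -0.08], "dr": [0, 0, 0]}, {"gripper": 1, "translation": [0, 0, -0.03], "dr": [0, 0, 0]}, {"gripper": 1, "translation": [0, 0, 0], "dr": [0, 0, 0]}, {"gripper": 1, "translation": [0, 0, 0], "dr": [0, 0, 0]}]}}

```text
clock: 21.12
eef_pos: [498.5, 88.4, 44.7]
tcp_rot: [-3.142, -0.001, 0.029]
contact_force: [0.5, -0.2, -0.2]
opening: 0.69
```

Request:
{"op": "jog_arm", "data": {"deltas": [{"gripper": 1, "translation": [0, 0, -0.007], "dr": [0, 0, 0]}, {"gripper": -0.7, "translation": [0, 0, 0], "dr": [0, 0, 0]}, {"gripper": -0.7, "translation": [0, 0, 0], "dr": [0, 0, 0]}, {"gripper": -0.7, "translation": [0, 0, 0], "dr": [0, 0, 0]}, {"gripper": -0.7, "translation": [0, 0, 0.1], "dr": [0, 0, 0]}, {"gripper": -0.7, "translation": [0, 0, 0.3], "dr": [0, 0, 0]}, {"gripper": -0.7, "translation": [0, 0, 0.3], "dr": [0, 0, 0]}, {"gripper": -0.7, "translation": [0, 0, 0.2], "dr": [0, 0, 0]}, {"gripper": -0.7, "translation": [0, 0, 0], "dr": [0, 0, 0]}]}}

```text
clock: 21.87
eef_pos: [500.6, 89.4, 137.9]
tcp_rot: [-3.141, -0.007, 0.031]
contact_force: [0.9, 0.4, -0.2]
opening: 0.851
```

Run:
```python
from h import *
f=r.grab_frame("top")
for b in blanks(f):print(b)
print(r.sense()['eef_pos'])
```

```text
([436.8999938964844, -416.79998779296875], -0.081, [108.4, 59.1])
([573.4000244140625, -460.0], -0.051, [109.0, 57.1])
[499.69119681  89.281699   136.06187324]
```

Request:
{"op": "jog_arm", "data": {"deltas": [{"gripper": -0.7, "translation": [-0.0345, -0.281, 0], "dr": [0, 0, -0.0593]}, {"gripper": -0.7, "translation": [-0.0345, -0.281, 0], "dr": [0, 0, -0.0593]}, {"gripper": -0.7, "translation": [-0.0345, -0.281, 0], "dr": [0, 0, -0.0593]}, {"gripper": -0.7, "translation": [-0.0345, -0.281, 0], "dr": [0, 0, -0.0593]}, {"gripper": -0.7, "translation": [-0.0345, -0.281, 0], "dr": [0, 0, -0.0593]}, {"gripper": -0.7, "translation": [-0.0345, -0.281, 0], "dr": [0, 0, -0.0593]}, {"gripper": -0.7, "translation": [-0.0345, -0.281, 0], "dr": [0, 0, -0.0593]}, {"gripper": -0.7, "translation": [-0.0345, -0.281, 0], "dr": [0, 0, -0.0593]}, {"gripper": -0.7, "translation": [-0.0345, -0.281, 0], "dr": [0, 0, -0.0593]}]}}

```text
clock: 22.67
eef_pos: [466.0, -165.0, 132.7]
tcp_rot: [3.141, 0.001, -0.812]
contact_force: [0.4, -0.4, -0.2]
opening: 0.853
```

Request:
{"op": "jog_arm", "data": {"deltas": [{"gripper": -0.7, "translation": [-0.0345, -0.281, 0], "dr": [0, 0, -0.0593]}, {"gripper": -0.7, "translation": [-0.0345, -0.281, 0], "dr": [0, 0, -0.0593]}, {"gripper": -0.7, "translation": [-0.0345, -0.281, 0], "dr": [0, 0, -0.0593]}, {"gripper": -0.7, "translation": [-0.0345, -0.281, 0], "dr": [0, 0, -0.0593]}, {"gripper": -0.7, "translation": [-0.0345, -0.281, 0], "dr": [0, 0, -0.0593]}, {"gripper": -0.7, "translation": [-0.0345, -0.281, 0], "dr": [0, 0, -0.0593]}, {"gripper": -0.7, "translation": [-0.0345, -0.281, 0], "dr": [0, 0, -0.0593]}, {"gripper": -0.7, "translation": [-0.0345, -0.281, 0], "dr": [0, 0, -0.0593]}, {"gripper": -0.7, "translation": [-0.0345, -0.281, 0], "dr": [0, 0, -0.0593]}, {"gripper": -0.7, "translation": [0, 0, -0.2], "dr": [0, 0, 0]}, {"gripper": -0.7, "translation": [0, 0, -0.2], "dr": [0, 0, 0]}, {"gripper": -0.7, "translation": [0, 0, 0], "dr": [0, 0, 0]}]}}

```text
clock: 23.67
eef_pos: [433.5, -415.3, 89.2]
tcp_rot: [3.136, 0.004, -1.647]
contact_force: [-1.6, 1.2, -0.4]
opening: 0.852
```

Run:
```python
from h import *
f=r.grab_frame("top")
for b in blanks(f,34,(200,220,90,60)):print(b)
s=r.sense();print(s['eef_pos'],s['tcp_rot'])
```

```text
([497.5, 87.9000015258789], -1.54, [108.5, 59.3])
[ 434.2324717  -415.43188618   90.89860254] [ 3.13727988  0.00360073 -1.64636662]
```

Request:
{"op": "jog_arm", "data": {"deltas": [{"gripper": -0.7, "translation": [0.02, -0.014, -0.2], "dr": [0, 0, 0]}, {"gripper": -0.7, "translation": [0, 0, -0.25], "dr": [0, 0, 0]}, {"gripper": -0.7, "translation": [0, 0, -0.15], "dr": [0, 0, 0]}, {"gripper": -0.7, "translation": [0, 0, -0.1], "dr": [0, 0, 0]}, {"gripper": -0.7, "translation": [0, 0, 0], "dr": [0, 0, 0]}, {"gripper": -0.7, "translation": [0, 0, 0], "dr": [0, 0, 0]}]}}

```text
clock: 24.22
eef_pos: [438.3, -418.1, 23.8]
tcp_rot: [3.141, 0.0, -1.646]
contact_force: [-0.6, 0.3, 0.7]
opening: 0.851
```

Request:
{"op": "jog_arm", "data": {"deltas": [{"gripper": 1, "translation": [0, 0, 0], "dr": [0, 0, 0]}, {"gripper": 1, "translation": [0, 0, 0], "dr": [0, 0, 0]}, {"gripper": 1, "translation": [0, 0, 0], "dr": [0, 0, 0]}, {"gripper": 1, "translation": [0, 0, 0], "dr": [0, 0, 0]}]}}

```text
clock: 24.55
eef_pos: [438.8, -418.8, 25.0]
tcp_rot: [-3.14, -0.001, -1.646]
contact_force: [-1.2, 2.1, 7.2]
opening: 0.692
```

Request:
{"op": "jog_arm", "data": {"deltas": [{"gripper": 1, "translation": [0, 0, 0.12], "dr": [0, 0, 0]}, {"gripper": 1, "translation": [0, 0, 0.3], "dr": [0, 0, 0]}, {"gripper": 1, "translation": [0, 0, 0.35], "dr": [0, 0, 0]}, {"gripper": 1, "translation": [0, 0, 0.35], "dr": [0, 0, 0]}, {"gripper": 1, "translation": [0.033, 0.283, 0], "dr": [0, 0, 0.0593]}, {"gripper": 1, "translation": [0.033, 0.283, 0], "dr": [0, 0, 0.0593]}, {"gripper": 1, "translation": [0.033, 0.283, 0], "dr": [0, 0, 0.0593]}, {"gripper": 1, "translation": [0.033, 0.283, 0], "dr": [0, 0, 0.0593]}, {"gripper": 1, "translation": [0.033, 0.283, 0], "dr": [0, 0, 0.0593]}, {"gripper": 1, "translation": [0.033, 0.283, 0], "dr": [0, 0, 0.0593]}, {"gripper": 1, "translation": [0.033, 0.283, 0], "dr": [0, 0, 0.0593]}, {"gripper": 1, "translation": [0.033, 0.283, 0], "dr": [0, 0, 0.0593]}]}}

```text
clock: 25.55
eef_pos: [464.6, -190.6, 136.7]
tcp_rot: [-3.141, -0.001, -0.896]
contact_force: [0.6, 0.2, -0.2]
opening: 0.689
```

Request:
{"op": "jog_arm", "data": {"deltas": [{"gripper": 1, "translation": [0.033, 0.283, 0], "dr": [0, 0, 0.0593]}, {"gripper": 1, "translation": [0.033, 0.283, 0], "dr": [0, 0, 0.0593]}, {"gripper": 1, "translation": [0.033, 0.283, 0], "dr": [0, 0, 0.0593]}, {"gripper": 1, "translation": [0.033, 0.283, 0], "dr": [0, 0, 0.0593]}, {"gripper": 1, "translation": [0.033, 0.283, 0], "dr": [0, 0, 0.0593]}, {"gripper": 1, "translation": [0.033, 0.283, 0], "dr": [0, 0, 0.0593]}, {"gripper": 1, "translation": [0.033, 0.283, 0], "dr": [0, 0, 0.0593]}, {"gripper": 1, "translation": [0.033, 0.283, 0], "dr": [0, 0, 0.0593]}, {"gripper": 1, "translation": [0.033, 0.283, 0], "dr": [0, 0, 0.0593]}, {"gripper": 1, "translation": [0.033, 0.283, 0], "dr": [0, 0, 0.0593]}, {"gripper": 1, "translation": [0, 0, 0], "dr": [0, 0, 0]}, {"gripper": 1, "translation": [0, 0, 0], "dr": [0, 0, 0]}]}}

```text
clock: 26.55
eef_pos: [497.7, 92.5, 136.4]
tcp_rot: [-3.141, -0.001, 0.033]
contact_force: [-0.3, -0.7, 0.4]
opening: 0.687
```

Request:
{"op": "jog_arm", "data": {"deltas": [{"gripper": 1, "translation": [0, 0, 0], "dr": [0, 0, 0]}]}}

```text
clock: 26.63
eef_pos: [497.4, 91.1, 136.1]
tcp_rot: [3.141, -0.001, 0.03]
contact_force: [0.0, 0.5, -0.4]
opening: 0.687
```

Request:
{"op": "jog_arm", "data": {"deltas": [{"gripper": 1, "translation": [0.006, -0.003, -0.1], "dr": [0, 0, 0]}, {"gripper": 1, "translation": [0, 0, -0.25], "dr": [0, 0, 0]}, {"gripper": 1, "translation": [0, 0, -0.2], "dr": [0, 0, 0]}, {"gripper": 1, "translation": [0, 0, -0.13], "dr": [0, 0, 0]}, {"gripper": 1, "translation": [0, 0, -0.06], "dr": [0, 0, 0]}, {"gripper": 1, "translation": [0, 0, -0.03], "dr": [0, 0, 0]}, {"gripper": 1, "translation": [0, 0, 0], "dr": [0, 0, 0]}, {"gripper": 1, "translation": [0, 0, 0], "dr": [0, 0, 0]}]}}

```text
clock: 27.3
eef_pos: [496.7, 89.7, 58.7]
tcp_rot: [3.141, 0.003, 0.029]
contact_force: [-5.3, -2.9, 10.1]
opening: 0.688
```

Request:
{"op": "jog_arm", "data": {"deltas": [{"gripper": -0.7, "translation": [0, 0, 0], "dr": [0, 0, 0]}, {"gripper": -0.7, "translation": [0, 0, 0], "dr": [0, 0, 0]}, {"gripper": -0.7, "translation": [0, 0, 0], "dr": [0, 0, 0]}, {"gripper": -0.7, "translation": [0, 0, 0.1], "dr": [0, 0, 0]}, {"gripper": -0.7, "translation": [0, 0, 0.3], "dr": [0, 0, 0]}, {"gripper": -0.7, "translation": [0, 0, 0.3], "dr": [0, 0, 0]}, {"gripper": -0.7, "translation": [0, 0, 0.1], "dr": [0, 0, 0]}, {"gripper": -0.7, "translation": [0, 0, 0], "dr": [0, 0, 0]}, {"gripper": -0.7, "translation": [0, 0, 0], "dr": [0, 0, 0]}]}}

```text
clock: 28.05
eef_pos: [498.3, 91.0, 138.8]
tcp_rot: [-3.141, -0.002, 0.031]
contact_force: [-0.8, 0.1, -0.1]
opening: 0.851
```

Run:
```python
from h import *
f=r.grab_frame("top")
for b in blanks(f):print(b)
print(r.sense()['eef_pos'])
```

```text
([573.7000122070312, -460.0], -0.051, [109.6, 57.1])
[497.5487169   90.79126509 137.88234333]
```

Request:
{"op": "jog_arm", "data": {"deltas": [{"gripper": -0.7, "translation": [0.038, -0.2755, 0], "dr": [0, 0, -0.0526]}, {"gripper": -0.7, "translation": [0.038, -0.2755, 0], "dr": [0, 0, -0.0526]}, {"gripper": -0.7, "translation": [0.038, -0.2755, 0], "dr": [0, 0, -0.0526]}, {"gripper": -0.7, "translation": [0.038, -0.2755, 0], "dr": [0, 0, -0.0526]}, {"gripper": -0.7, "translation": [0.038, -0.2755, 0], "dr": [0, 0, -0.0526]}, {"gripper": -0.7, "translation": [0.038, -0.2755, 0], "dr": [0, 0, -0.0526]}, {"gripper": -0.7, "translation": [0.038, -0.2755, 0], "dr": [0, 0, -0.0526]}, {"gripper": -0.7, "translation": [0.038, -0.2755, 0], "dr": [0, 0, -0.0526]}, {"gripper": -0.7, "translation": [0.038, -0.2755, 0], "dr": [0, 0, -0.0526]}, {"gripper": -0.7, "translation": [0.038, -0.2755, 0], "dr": [0, 0, -0.0526]}]}}

```text
clock: 28.93
eef_pos: [534.9, -185.7, 136.4]
tcp_rot: [3.14, 0.003, -0.8]
contact_force: [0.9, -0.3, -0.8]
opening: 0.851
```

Request:
{"op": "jog_arm", "data": {"deltas": [{"gripper": -0.7, "translation": [0.038, -0.2755, 0], "dr": [0, 0, -0.0526]}, {"gripper": -0.7, "translation": [0.038, -0.2755, 0], "dr": [0, 0, -0.0526]}, {"gripper": -0.7, "translation": [0.038, -0.2755, 0], "dr": [0, 0, -0.0526]}, {"gripper": -0.7, "translation": [0.038, -0.2755, 0], "dr": [0, 0, -0.0526]}, {"gripper": -0.7, "translation": [0.038, -0.2755, 0], "dr": [0, 0, -0.0526]}, {"gripper": -0.7, "translation": [0.038, -0.2755, 0], "dr": [0, 0, -0.0526]}, {"gripper": -0.7, "translation": [0.038, -0.2755, 0], "dr": [0, 0, -0.0526]}, {"gripper": -0.7, "translation": [0.038, -0.2755, 0], "dr": [0, 0, -0.0526]}, {"gripper": -0.7, "translation": [0.038, -0.2755, 0], "dr": [0, 0, -0.0526]}, {"gripper": -0.7, "translation": [0.038, -0.2755, 0], "dr": [0, 0, -0.0526]}]}}

```text
clock: 29.77
eef_pos: [573.1, -460.8, 135.7]
tcp_rot: [3.139, 0.002, -1.626]
contact_force: [0.7, -0.2, 0.2]
opening: 0.85
```

Request:
{"op": "jog_arm", "data": {"deltas": [{"gripper": -0.7, "translation": [0, 0, -0.2], "dr": [0, 0, 0]}, {"gripper": -0.7, "translation": [0, 0, -0.2], "dr": [0, 0, 0]}, {"gripper": -0.7, "translation": [0, 0, 0], "dr": [0, 0, 0]}, {"gripper": -0.7, "translation": [0, 0, 0], "dr": [0, 0, 0]}]}}

```text
clock: 30.1
eef_pos: [572.4, -458.9, 95.3]
tcp_rot: [3.137, 0.003, -1.622]
contact_force: [-0.5, -0.3, 0.3]
opening: 0.849
```

Run:
```python
from h import *
f=r.grab_frame("top");crop("top",190,190,290,110,2.7,"p3.png",f)
for b in blanks(f,46,(200,220,90,60)):print(b)
s=r.sense();print(s['eef_pos'],s['tcp_rot'])
```

```text
([495.79998779296875, 88.80000305175781], -1.566, [106.9, 58.8])
[ 573.45646612 -459.40121543   96.98893698] [ 3.13941828e+00  1.63541590e-03 -1.62147040e+00]
```

View pics/p3.png

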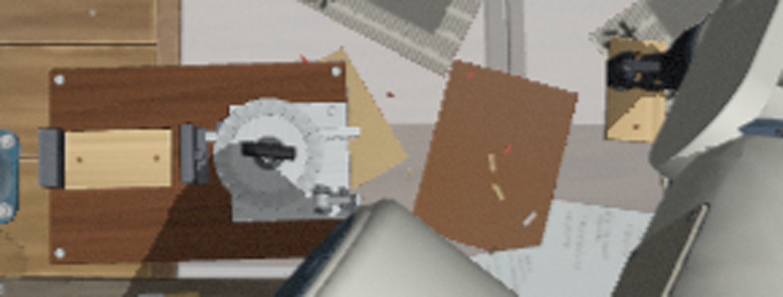

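Three blanks are piled and the gripper sits over the last one.

Request:
{"op": "jog_arm", "data": {"deltas": [{"gripper": -0.7, "translation": [0, -0.004, -0.2], "dr": [0, 0, 0]}, {"gripper": -0.7, "translation": [0, 0, -0.25], "dr": [0, 0, 0]}, {"gripper": -0.7, "translation": [0, 0, -0.18], "dr": [0, 0, 0]}, {"gripper": -0.7, "translation": [0, 0, -0.11], "dr": [0, 0, 0]}, {"gripper": -0.7, "translation": [0, 0, 0], "dr": [0, 0, 0]}, {"gripper": -0.7, "translation": [0, 0, 0], "dr": [0, 0, 0]}]}}

```text
clock: 30.65
eef_pos: [574.4, -460.5, 24.9]
tcp_rot: [-3.141, -0.0, -1.621]
contact_force: [0.0, 0.1, 0.9]
opening: 0.851
```

Request:
{"op": "jog_arm", "data": {"deltas": [{"gripper": 1, "translation": [0, 0, 0], "dr": [0, 0, 0]}, {"gripper": 1, "translation": [0, 0, 0], "dr": [0, 0, 0]}, {"gripper": 1, "translation": [0, 0, 0], "dr": [0, 0, 0]}, {"gripper": 1, "translation": [0, 0, 0], "dr": [0, 0, 0]}]}}

```text
clock: 30.98
eef_pos: [575.1, -461.3, 26.6]
tcp_rot: [-3.139, -0.002, -1.622]
contact_force: [0.3, 1.1, 6.7]
opening: 0.687
```

Request:
{"op": "jog_arm", "data": {"deltas": [{"gripper": 1, "translation": [0, 0, 0.12], "dr": [0, 0, 0]}, {"gripper": 1, "translation": [0, 0, 0.33], "dr": [0, 0, 0]}, {"gripper": 1, "translation": [0, 0, 0.35], "dr": [0, 0, 0]}, {"gripper": 1, "translation": [0, 0, 0.35], "dr": [0, 0, 0]}, {"gripper": 1, "translation": [-0.038, 0.2755, 0], "dr": [0, 0, 0.0526]}, {"gripper": 1, "translation": [-0.038, 0.2755, 0], "dr": [0, 0, 0.0526]}, {"gripper": 1, "translation": [-0.038, 0.2755, 0], "dr": [0, 0, 0.0526]}, {"gripper": 1, "translation": [-0.038, 0.2755, 0], "dr": [0, 0, 0.0526]}, {"gripper": 1, "translation": [-0.038, 0.2755, 0], "dr": [0, 0, 0.0526]}, {"gripper": 1, "translation": [-0.038, 0.2755, 0], "dr": [0, 0, 0.0526]}, {"gripper": 1, "translation": [-0.038, 0.2755, 0], "dr": [0, 0, 0.0526]}, {"gripper": 1, "translation": [-0.038, 0.2755, 0], "dr": [0, 0, 0.0526]}]}}

```text
clock: 31.98
eef_pos: [543.4, -239.0, 140.6]
tcp_rot: [-3.141, -0.001, -0.957]
contact_force: [0.2, 0.5, -0.7]
opening: 0.685
```

Request:
{"op": "jog_arm", "data": {"deltas": [{"gripper": 1, "translation": [-0.038, 0.2755, 0], "dr": [0, 0, 0.0526]}, {"gripper": 1, "translation": [-0.038, 0.2755, 0], "dr": [0, 0, 0.0526]}, {"gripper": 1, "translation": [-0.038, 0.2755, 0], "dr": [0, 0, 0.0526]}, {"gripper": 1, "translation": [-0.038, 0.2755, 0], "dr": [0, 0, 0.0526]}, {"gripper": 1, "translation": [-0.038, 0.2755, 0], "dr": [0, 0, 0.0526]}, {"gripper": 1, "translation": [-0.038, 0.2755, 0], "dr": [0, 0, 0.0526]}, {"gripper": 1, "translation": [-0.038, 0.2755, 0], "dr": [0, 0, 0.0526]}, {"gripper": 1, "translation": [-0.038, 0.2755, 0], "dr": [0, 0, 0.0526]}, {"gripper": 1, "translation": [-0.038, 0.2755, 0], "dr": [0, 0, 0.0526]}, {"gripper": 1, "translation": [-0.038, 0.2755, 0], "dr": [0, 0, 0.0526]}, {"gripper": 1, "translation": [-0.038, 0.2755, 0], "dr": [0, 0, 0.0526]}, {"gripper": 1, "translation": [-0.038, 0.2755, 0], "dr": [0, 0, 0.0526]}]}}

```text
clock: 32.98
eef_pos: [498.0, 91.8, 140.6]
tcp_rot: [-3.141, -0.001, 0.035]
contact_force: [0.3, -0.0, -0.5]
opening: 0.685
```

Request:
{"op": "jog_arm", "data": {"deltas": [{"gripper": 1, "translation": [0, 0, 0], "dr": [0, 0, 0]}, {"gripper": 1, "translation": [0, 0, 0], "dr": [0, 0, 0]}, {"gripper": 1, "translation": [0, 0, 0], "dr": [0, 0, 0]}]}}

```text
clock: 33.23
eef_pos: [498.2, 90.4, 140.1]
tcp_rot: [3.141, -0.001, 0.031]
contact_force: [-0.1, -0.3, -0.7]
opening: 0.683
```

Run:
```python
from h import *
f=r.grab_frame("top");crop("top",190,190,250,110,3.2,"p4.png",f)
for b in blanks(f):print(b)
s=r.sense();print(s['eef_pos'],s['tcp_rot'])
```

```text
[498.26834432  89.99650718 139.95479792] [ 3.14146820e+00 -7.80564248e-04  2.97463887e-02]
```

Descending to about 73 and watching the force.

Request:
{"op": "jog_arm", "data": {"deltas": [{"gripper": 1, "translation": [0, -0.01, -0.1], "dr": [0, 0, 0]}, {"gripper": 1, "translation": [0, 0, -0.2], "dr": [0, 0, 0]}, {"gripper": 1, "translation": [0, 0, -0.18], "dr": [0, 0, 0]}, {"gripper": 1, "translation": [0, 0, -0.1], "dr": [0, 0, 0]}, {"gripper": 1, "translation": [0, 0, -0.05], "dr": [0, 0, 0]}, {"gripper": 1, "translation": [0, 0, -0.03], "dr": [0, 0, 0]}, {"gripper": 1, "translation": [0, 0, 0], "dr": [0, 0, 0]}, {"gripper": 1, "translation": [0, 0, 0], "dr": [0, 0, 0]}]}}

```text
clock: 33.95
eef_pos: [498.5, 89.4, 73.7]
tcp_rot: [-3.141, -0.001, 0.03]
contact_force: [0.4, -0.8, -1.0]
opening: 0.682
```

Request:
{"op": "jog_arm", "data": {"deltas": [{"gripper": 1, "translation": [0, 0, -0.012], "dr": [0, 0, 0]}, {"gripper": 1, "translation": [0, 0, 0], "dr": [0, 0, 0]}, {"gripper": -0.7, "translation": [0, 0, 0], "dr": [0, 0, 0]}, {"gripper": -0.7, "translation": [0, 0, 0], "dr": [0, 0, 0]}, {"gripper": -0.7, "translation": [0, 0, 0], "dr": [0, 0, 0]}, {"gripper": -0.7, "translation": [0, 0, 0.1], "dr": [0, 0, 0]}, {"gripper": -0.7, "translation": [0, 0, 0.3], "dr": [0, 0, 0]}, {"gripper": -0.7, "translation": [0, 0, 0.3], "dr": [0, 0, 0]}, {"gripper": -0.7, "translation": [0, 0, 0], "dr": [0, 0, 0]}, {"gripper": -0.7, "translation": [0, 0, 0], "dr": [0, 0, 0]}]}}

```text
clock: 34.78
eef_pos: [499.3, 89.8, 144.4]
tcp_rot: [-3.141, -0.004, 0.031]
contact_force: [-0.0, -0.3, -0.9]
opening: 0.85
```

Request:
{"op": "jog_arm", "data": {"deltas": [{"gripper": 0.2, "translation": [-0.052, -0.164, 0], "dr": [0, 0, -0.0665]}, {"gripper": 0.2, "translation": [-0.052, -0.164, 0], "dr": [0, 0, -0.0665]}, {"gripper": 0.2, "translation": [-0.052, -0.164, 0], "dr": [0, 0, -0.0665]}, {"gripper": 0.2, "translation": [-0.052, -0.164, 0], "dr": [0, 0, -0.0665]}, {"gripper": 0.2, "translation": [-0.052, -0.164, 0], "dr": [0, 0, -0.0665]}, {"gripper": 0.2, "translation": [-0.052, -0.164, 0], "dr": [0, 0, -0.0665]}, {"gripper": 0.2, "translation": [-0.052, -0.164, 0], "dr": [0, 0, -0.0665]}, {"gripper": 0.2, "translation": [-0.052, -0.164, 0], "dr": [0, 0, -0.0665]}, {"gripper": 0.2, "translation": [-0.052, -0.164, 0], "dr": [0, 0, -0.0665]}, {"gripper": 0.2, "translation": [-0.052, -0.164, 0], "dr": [0, 0, -0.0665]}, {"gripper": 0.2, "translation": [-0.052, -0.164, 0], "dr": [0, 0, -0.0665]}, {"gripper": 0.2, "translation": [-0.052, -0.164, 0], "dr": [0, 0, -0.0665]}]}}

```text
clock: 35.78
eef_pos: [434.6, -107.9, 141.5]
tcp_rot: [3.14, 0.001, -1.228]
contact_force: [-0.1, 0.5, -0.5]
opening: 0.4
```

Request:
{"op": "jog_arm", "data": {"deltas": [{"gripper": 0.2, "translation": [-0.052, -0.164, 0], "dr": [0, 0, -0.0665]}, {"gripper": 0.2, "translation": [-0.052, -0.164, 0], "dr": [0, 0, -0.0665]}, {"gripper": 0.2, "translation": [-0.052, -0.164, 0], "dr": [0, 0, -0.0665]}, {"gripper": 0.2, "translation": [0, 0, 0], "dr": [0, 0, 0]}, {"gripper": 0.2, "translation": [0, 0, 0], "dr": [0, 0, 0]}, {"gripper": 0.2, "translation": [0, 0, 0], "dr": [0, 0, 0]}]}}

```text
clock: 36.28
eef_pos: [419.8, -156.0, 141.8]
tcp_rot: [3.141, 0.001, -1.534]
contact_force: [-0.7, -0.2, -0.6]
opening: 0.401
```

Run:
```python
from h import *
for p in[(735,345),(739,478)]: print(pix2w("top",((p[0]+.5)/6-.5+200,(p[1]+.5)/6-.5+205),71))
f=r.grab_frame("top");crop("top",200,205,130,90,6,"p5.png",f)
for b in blanks(f,58,(200,220,90,60)):print(b)
s=r.sense();print(s['eef_pos'],s['tcp_rot'])
```

```text
[ 458.46796643 -157.85424338   71.        ]
[ 399.32031011 -159.07142065   71.        ]
([496.5, 88.9000015258789], -1.566, [109.6, 60.9])
[ 419.93010512 -155.81390678  141.87755736] [ 3.14102480e+00  4.80373657e-04 -1.53366781e+00]
```

View pics/p5.png

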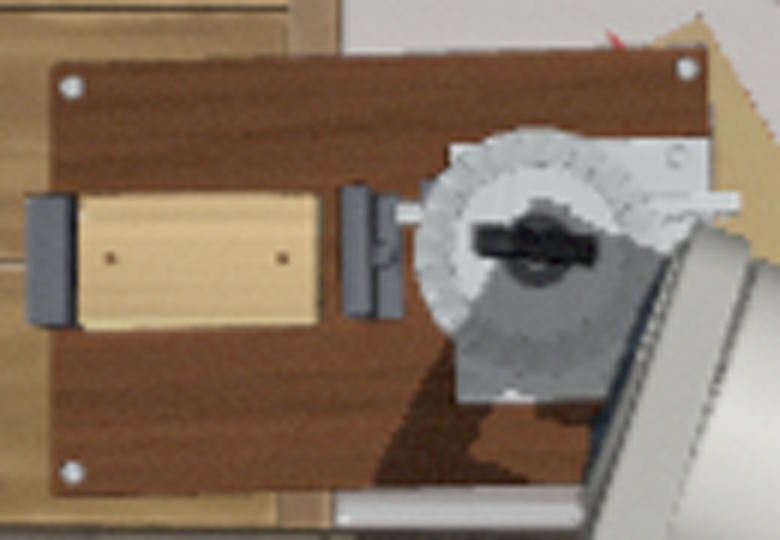

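The pile looks square, with its top at crop x 78–318, the stop at 75 and the jaw at 342. Grasping the pin at (418, −157.5).

Request:
{"op": "jog_arm", "data": {"deltas": [{"gripper": 0.2, "translation": [-0.01, -0.017, -0.2], "dr": [0, 0, 0]}, {"gripper": 0.2, "translation": [0, 0, -0.2], "dr": [0, 0, 0]}, {"gripper": 0.2, "translation": [0, 0, -0.15], "dr": [0, 0, 0]}, {"gripper": 0.2, "translation": [0, 0, -0.1], "dr": [0, 0, 0]}, {"gripper": 0.2, "translation": [0, 0, -0.04], "dr": [0, 0, 0]}, {"gripper": 0.2, "translation": [0, 0, 0], "dr": [0, 0, 0]}, {"gripper": 0.2, "translation": [0, 0, 0], "dr": [0, 0, 0]}]}}

```text
clock: 36.92
eef_pos: [419.4, -158.0, 73.5]
tcp_rot: [-3.141, -0.0, -1.535]
contact_force: [0.4, -0.1, 0.8]
opening: 0.402
```

Request:
{"op": "jog_arm", "data": {"deltas": [{"gripper": 1, "translation": [0, 0, 0], "dr": [0, 0, 0]}, {"gripper": 1, "translation": [0, 0, 0], "dr": [0, 0, 0]}, {"gripper": 1, "translation": [0, 0, 0], "dr": [0, 0, 0]}, {"gripper": 1, "translation": [0, 0, 0], "dr": [0, 0, 0]}], "squeeze": 20}}

```text
clock: 37.25
eef_pos: [419.5, -157.5, 73.9]
tcp_rot: [-3.14, 0.001, -1.537]
contact_force: [3.0, 9.3, 2.5]
opening: 0.105
```

Request:
{"op": "jog_arm", "data": {"deltas": [{"gripper": 1, "translation": [0, 0.04, 0.034], "dr": [0, 0, 0]}, {"gripper": 1, "translation": [-0.002, 0.04, 0.034], "dr": [0, 0, 0]}, {"gripper": 1, "translation": [0, 0.047, 0.023], "dr": [0, 0, 0]}, {"gripper": 1, "translation": [-0.003, 0.047, 0.022], "dr": [0, 0, 0]}, {"gripper": 1, "translation": [0, 0.052, 0.011], "dr": [0, 0, 0]}, {"gripper": 1, "translation": [-0.003, 0.051, 0.01], "dr": [0, 0, 0]}, {"gripper": 1, "translation": [0, 0.052, -0.002], "dr": [0, 0, 0]}, {"gripper": 1, "translation": [-0.003, 0.052, -0.003], "dr": [0, 0, 0]}, {"gripper": 1, "translation": [0, 0, 0], "dr": [0, 0, 0]}]}}

```text
clock: 38.0
eef_pos: [418.4, -119.4, 86.5]
tcp_rot: [-3.14, -0.0, -1.536]
contact_force: [0.2, -0.1, 4.3]
opening: 0.105
```

Request:
{"op": "jog_arm", "data": {"deltas": [{"gripper": 1, "translation": [0, 0.05, -0.016], "dr": [0, 0, 0]}, {"gripper": 1, "translation": [-0.003, 0.05, -0.016], "dr": [0, 0, 0]}, {"gripper": 1, "translation": [0, 0.045, -0.027], "dr": [0, 0, 0]}, {"gripper": 1, "translation": [-0.003, 0.045, -0.027], "dr": [0, 0, 0]}, {"gripper": 1, "translation": [0, 0.037, -0.038], "dr": [0, 0, 0]}, {"gripper": 1, "translation": [-0.002, 0.036, -0.038], "dr": [0, 0, 0]}, {"gripper": 1, "translation": [0, 0.026, -0.045], "dr": [0, 0, 0]}, {"gripper": 1, "translation": [-0.002, 0.026, -0.045], "dr": [0, 0, 0]}, {"gripper": 1, "translation": [0, 0, 0], "dr": [0, 0, 0]}]}}

```text
clock: 38.75
eef_pos: [417.2, -88.2, 60.1]
tcp_rot: [-3.141, 0.0, -1.536]
contact_force: [3.8, 1.5, 3.2]
opening: 0.105
```

Request:
{"op": "jog_arm", "data": {"deltas": [{"gripper": 0.3, "translation": [0, 0, 0], "dr": [0, 0, 0]}, {"gripper": 0.3, "translation": [0, 0, 0], "dr": [0, 0, 0]}, {"gripper": 0.3, "translation": [0, 0, 0], "dr": [0, 0, 0]}, {"gripper": 0.3, "translation": [0, 0, 0], "dr": [0, 0, 0]}, {"gripper": 0.3, "translation": [0, 0, 0.2], "dr": [0, 0, 0]}, {"gripper": 0.3, "translation": [0, 0, 0.3], "dr": [0, 0, 0]}, {"gripper": 0.3, "translation": [0, 0, 0.3], "dr": [0, 0, 0]}, {"gripper": 0, "translation": [0, 0, 0.2], "dr": [0, 0, 0]}]}}

```text
clock: 39.42
eef_pos: [417.0, -88.8, 163.0]
tcp_rot: [-3.141, -0.0, -1.536]
contact_force: [1.8, -0.9, 0.3]
opening: 0.482
```

Request:
{"op": "jog_arm", "data": {"deltas": [{"gripper": 0, "translation": [0.072, 0.0166, 0], "dr": [0, 0, 0.0764]}, {"gripper": 0, "translation": [0.072, 0.0166, 0], "dr": [0, 0, 0.0764]}, {"gripper": 0, "translation": [0.072, 0.0166, 0], "dr": [0, 0, 0.0764]}, {"gripper": 0, "translation": [0.072, 0.0166, 0], "dr": [0, 0, 0.0764]}, {"gripper": 0, "translation": [0.072, 0.0166, 0], "dr": [0, 0, 0.0764]}, {"gripper": 0, "translation": [0.072, 0.0166, 0], "dr": [0, 0, 0.0764]}, {"gripper": 0, "translation": [0.072, 0.0166, 0], "dr": [0, 0, 0.0764]}, {"gripper": 0, "translation": [0.072, 0.0166, 0], "dr": [0, 0, 0.0764]}, {"gripper": 0, "translation": [0.072, 0.0166, 0], "dr": [0, 0, 0.0764]}, {"gripper": 0, "translation": [0.072, 0.0166, 0], "dr": [0, 0, 0.0764]}, {"gripper": 0, "translation": [0.072, 0.0166, 0], "dr": [0, 0, 0.0764]}, {"gripper": 0, "translation": [0.072, 0.0166, 0], "dr": [0, 0, 0.0764]}]}}

```text
clock: 40.42
eef_pos: [503.2, -68.7, 160.8]
tcp_rot: [-3.142, 0.001, -0.09]
contact_force: [-0.5, -0.1, -0.4]
opening: 0.501
```

Request:
{"op": "jog_arm", "data": {"deltas": [{"gripper": 0, "translation": [0, 0, 0], "dr": [0, 0, 0]}, {"gripper": 0, "translation": [0, 0, 0], "dr": [0, 0, 0]}, {"gripper": 0, "translation": [0, 0, 0], "dr": [0, 0, 0]}]}}

```text
clock: 40.67
eef_pos: [502.6, -68.7, 160.7]
tcp_rot: [3.142, 0.001, -0.1]
contact_force: [1.4, 0.1, 0.7]
opening: 0.497
```

Run:
```python
from h import *
crop("scene",170,180,160,120,5,"q1.png")
s=r.sense();print(s['eef_pos'],s['tcp_rot'])
```

```text
[502.60126713 -68.75912277 160.7719441 ] [-3.14158918e+00  7.51440546e-04 -9.94203837e-02]
```

View pics/q1.png

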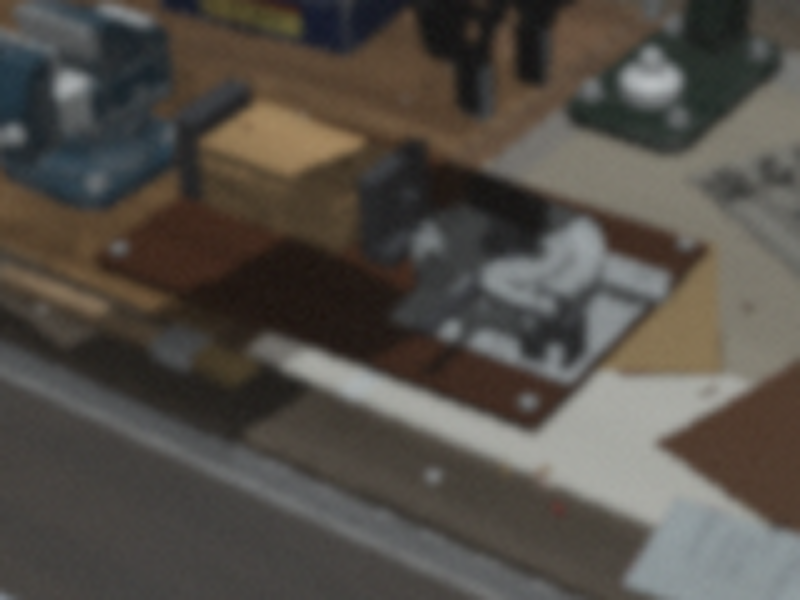

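The pawl is down on the wheel (pin at about (465,335)), and the pile stands square between stop and jaw. Gripping the knob.

Request:
{"op": "jog_arm", "data": {"deltas": [{"gripper": 0, "translation": [0.004, 0, -0.2], "dr": [0, 0, 0]}, {"gripper": 0, "translation": [0, 0, -0.25], "dr": [0, 0, 0]}, {"gripper": 0, "translation": [0, 0, -0.2], "dr": [0, 0, 0]}, {"gripper": 0, "translation": [0, 0, -0.13], "dr": [0, 0, 0]}, {"gripper": 0, "translation": [0, 0, -0.08], "dr": [0, 0, 0]}, {"gripper": 0, "translation": [0, 0, 0], "dr": [0, 0, 0]}, {"gripper": 0, "translation": [0, 0, 0], "dr": [0, 0, 0]}]}}

```text
clock: 41.3
eef_pos: [503.5, -68.7, 75.0]
tcp_rot: [-3.142, 0.001, -0.097]
contact_force: [0.0, -0.2, -0.1]
opening: 0.499
```

Request:
{"op": "jog_arm", "data": {"deltas": [{"gripper": 1, "translation": [0, 0, 0], "dr": [0, 0, 0]}, {"gripper": 1, "translation": [0, 0, 0], "dr": [0, 0, 0]}, {"gripper": 1, "translation": [0, 0, 0], "dr": [0, 0, 0]}, {"gripper": 1, "translation": [0, 0, 0], "dr": [0, 0, 0]}, {"gripper": 1, "translation": [0, 0, 0], "dr": [0, 0, 0]}], "squeeze": 60}}

```text
clock: 41.72
eef_pos: [504.4, -68.8, 76.1]
tcp_rot: [3.141, -0.002, -0.096]
contact_force: [-2.6, -0.6, 6.1]
opening: 0.2
```

Request:
{"op": "jog_arm", "data": {"deltas": [{"gripper": 1, "translation": [0, 0, 0], "dr": [0, 0, -0.05]}, {"gripper": 1, "translation": [0, 0, 0], "dr": [0, 0, -0.05]}, {"gripper": 1, "translation": [0, 0, 0], "dr": [0, 0, -0.05]}, {"gripper": 1, "translation": [0, 0, 0], "dr": [0, 0, -0.05]}, {"gripper": 1, "translation": [0, 0, 0], "dr": [0, 0, -0.05]}, {"gripper": 1, "translation": [0, 0, 0], "dr": [0, 0, -0.05]}, {"gripper": 1, "translation": [0, 0, 0], "dr": [0, 0, -0.05]}, {"gripper": 1, "translation": [0, 0, 0], "dr": [0, 0, -0.05]}, {"gripper": 1, "translation": [0, 0, 0], "dr": [0, 0, -0.05]}, {"gripper": 1, "translation": [0, 0, 0], "dr": [0, 0, 0]}]}}

```text
clock: 42.55
eef_pos: [504.1, -68.7, 76.1]
tcp_rot: [-3.141, -0.001, -0.808]
contact_force: [-2.0, 0.3, 6.4]
opening: 0.201
```

```bash
python3 -c "
from rig import r
s=r.sense();print(s['tcp_rot'],s['wrist_torque'],s['contact_force'])"
```

```text
[-3.14077154e+00 -9.19107311e-04 -8.08066765e-01] [ 0.11576106  0.43008616 -0.04241137] [-1.99761626  0.31779382  6.44056873]
```

Request:
{"op": "jog_arm", "data": {"deltas": [{"gripper": 1, "translation": [0, 0, 0], "dr": [0, 0, -0.04]}, {"gripper": 1, "translation": [0, 0, 0], "dr": [0, 0, -0.04]}, {"gripper": 1, "translation": [0, 0, 0], "dr": [0, 0, -0.04]}, {"gripper": 1, "translation": [0, 0, 0], "dr": [0, 0, 0]}]}}

```text
clock: 42.88
eef_pos: [504.0, -68.6, 76.1]
tcp_rot: [-3.141, -0.001, -0.996]
contact_force: [-2.9, 0.9, 6.7]
opening: 0.198
```

```bash
python3 -c "
from rig import r
s=r.sense();print(s['tcp_rot'],s['wrist_torque'],s['contact_force'])"
```

```text
[-3.14071860e+00 -5.90249054e-04 -9.95520061e-01] [ 0.1741509   0.3224279  -0.10452505] [-2.86371652  0.89655504  6.71039886]
```

Request:
{"op": "jog_arm", "data": {"deltas": [{"gripper": 1, "translation": [0, 0, 0], "dr": [0, 0, -0.04]}, {"gripper": 1, "translation": [0, 0, 0], "dr": [0, 0, -0.04]}, {"gripper": 1, "translation": [0, 0, 0], "dr": [0, 0, 0]}]}}

```text
clock: 43.13
eef_pos: [504.0, -68.6, 76.1]
tcp_rot: [-3.141, -0.001, -1.12]
contact_force: [-2.4, 2.4, 6.9]
opening: 0.202
```

```bash
python3 -c "
from rig import r
s=r.sense();print(s['tcp_rot'],s['wrist_torque'],s['contact_force'])"
```

```text
[-3.14070787e+00 -5.49782038e-04 -1.12044926e+00] [0.26175546 0.40549926 0.31979681] [-2.4129215   2.39352791  6.88231891]
```

Request:
{"op": "jog_arm", "data": {"deltas": [{"gripper": 1, "translation": [0, 0, 0], "dr": [0, 0, -0.04]}, {"gripper": 1, "translation": [0, 0, 0], "dr": [0, 0, -0.04]}, {"gripper": 1, "translation": [0, 0, 0], "dr": [0, 0, 0]}]}}

```text
clock: 43.38
eef_pos: [503.6, -68.6, 75.9]
tcp_rot: [-3.141, -0.0, -1.245]
contact_force: [-3.2, 1.9, 6.1]
opening: 0.199
```

Run:
```python
from h import *
crop("scene",170,180,160,120,5,"q2.png")
f=r.grab_frame("top");crop("top",200,205,130,90,6,"q2t.png",f)
s=r.sense();print(s['tcp_rot'],s['wrist_torque'],s['contact_force'])
for b in blanks(f,58,(200,220,90,60)):print(b)
```

```text
[-3.14149235e+00 -2.98895594e-04 -1.24060014e+00] [0.44714505 0.58599751 0.87684118] [-2.59130804  1.19771236  7.26773043]
([496.3999938964844, 95.5], -1.566, [99.4, 60.9])
```

Request:
{"op": "jog_arm", "data": {"deltas": [{"gripper": 1, "translation": [0, 0, 0], "dr": [0, 0, -0.04]}, {"gripper": 1, "translation": [0, 0, 0], "dr": [0, 0, 0]}, {"gripper": 1, "translation": [0, 0, 0], "dr": [0, 0, 0]}, {"gripper": 1, "translation": [0, 0, 0], "dr": [0, 0, 0]}]}}

```text
clock: 43.82
eef_pos: [504.4, -68.4, 75.7]
tcp_rot: [-3.14, -0.0, -1.302]
contact_force: [-0.9, 3.8, 7.4]
opening: 0.201
```

Run:
```python
from h import *
f=crop("top",200,205,130,90,6,"q3t.png")
s=r.sense();print(s['tcp_rot'],s['wrist_torque'],s['contact_force'],s['opening'])
```

```text
[-3.14015064e+00 -4.09671687e-04 -1.30224387e+00] [0.74112742 0.13703586 0.86314138] [-0.26075382  4.61764673  7.26620929] 0.19802610594126852
```

View pics/q3t.png

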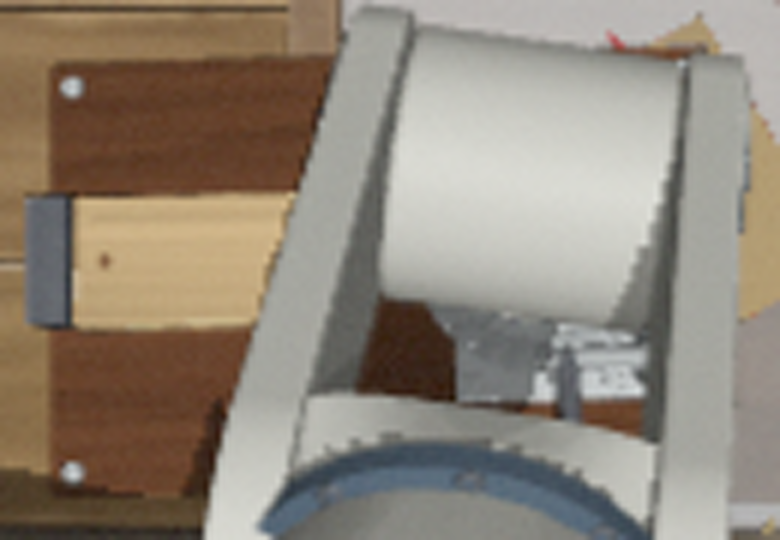

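The pile is flush against the stop and the torque plateaus at about 0.87 N·m, so the jaw is pressing. I'll release and check.

Request:
{"op": "jog_arm", "data": {"deltas": [{"gripper": 0.3, "translation": [0, 0, 0], "dr": [0, 0, 0]}, {"gripper": 0, "translation": [0, 0, 0], "dr": [0, 0, 0]}, {"gripper": -0.2, "translation": [0, 0, 0], "dr": [0, 0, 0]}, {"gripper": -0.2, "translation": [0, 0, 0.15], "dr": [0, 0, 0]}, {"gripper": -0.2, "translation": [0, 0, 0.3], "dr": [0, 0, 0]}, {"gripper": -0.2, "translation": [0, 0, 0.35], "dr": [0, 0, 0]}, {"gripper": -0.2, "translation": [0, 0, 0.35], "dr": [0, 0, 0]}, {"gripper": -0.2, "translation": [0, -0.3, 0], "dr": [0, 0, 0]}, {"gripper": -0.2, "translation": [0, -0.35, 0], "dr": [0, 0, 0]}, {"gripper": -0.2, "translation": [0, -0.35, 0], "dr": [0, 0, 0]}, {"gripper": -0.2, "translation": [0, -0.35, 0], "dr": [0, 0, 0]}, {"gripper": -0.2, "translation": [0, -0.35, 0], "dr": [0, 0, 0]}]}}

```text
clock: 44.87
eef_pos: [503.4, -240.4, 190.0]
tcp_rot: [-3.141, -0.0, -1.305]
contact_force: [0.7, 1.1, -1.2]
opening: 0.6
```

Request:
{"op": "jog_arm", "data": {"deltas": [{"gripper": -0.2, "translation": [0, -0.35, 0], "dr": [0, 0, 0]}, {"gripper": -0.2, "translation": [0, -0.3, 0], "dr": [0, 0, 0]}, {"gripper": -0.2, "translation": [0, 0, 0], "dr": [0, 0, 0]}, {"gripper": -0.2, "translation": [0, 0, 0], "dr": [0, 0, 0]}]}}

```text
clock: 45.2
eef_pos: [503.3, -305.1, 189.5]
tcp_rot: [3.141, 0.0, -1.308]
contact_force: [0.8, 0.9, 0.5]
opening: 0.599
```

Run:
```python
from h import *
f=crop("top",200,205,130,90,6,"z1.png")
for b in blanks(f,58,(200,220,90,60)):print(b)
for b in blanks(f):print("left:",b)
```

```text
([496.3999938964844, 91.9000015258789], -1.566, [109.1, 60.9])
```

View pics/z1.png

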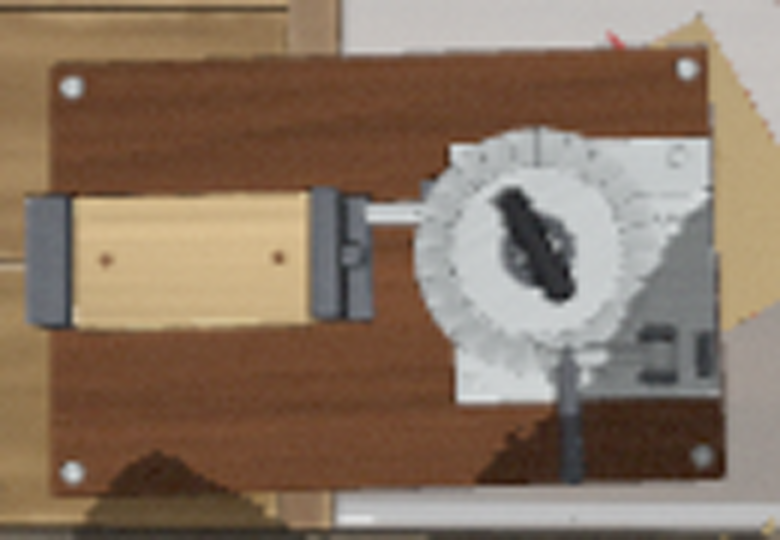

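The last picture shows the jaw closed on the pile (pile at x 72–310, jaw from 310), the pawl pin down at (570,420), and no blanks left outside. Handing in.

```bash
python3 -c "
from rig import r
print(r.sign_off())"
```

```text
the job is handed in; nothing more can be done
None
```

I handed the job in at about 45 s. All four blanks are stacked in the bay and clamped, with the pawl down on the teeth; no verdict was reported. I laid the pawl back, opened the jaw to about 46 mm of travel, and stacked the blanks, one of which had been knocked aside to a new spot. I then laid the pawl down again and wound the wheel clockwise until the torque levelled off at about 0.87 N·m.

**Last checks:**
- **Pile:** the top blank is centred about 1 mm from the bay point and turned about 0.03 rad. The lower blanks were each within a few millimetres when placed.
- **Jaw:** the last picture shows it closed on the pile, at roughly 30 mm of travel by eye.
- **Pawl and gripper:** the pawl is on the teeth and the gripper is clear of everything.
- **Loose blanks:** the image check found none outside the clamp.

**Not checked or uneven:**
- The jaw's push was judged from the wrist torque only.
- I did not picture the jars at the end; the arm never went near them.
- On the first pawl grasp the pin was a few millimetres from where I expected, which gave about 32 N until I corrected the path.

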